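# Clear and zero the rotary scan stand

## Robot

A 6-joint arm with a two-finger parallel gripper is mounted at the origin on a cart in front of the work surface, level with it; the furniture and walls round the work are solid. World frame = base frame: x ahead of the robot, y to its left, z up, the work surface at z = 0. Lengths are in m, angles in rad, forces in N, time in s.
With the tool pointing down it reaches from about 0.25 to 0.775 m from the base axis. Payload 4 kg.
Tool frame: the origin (TCP) lies on the centre line of the jaws, within the pads' length; the fingertips stand 8 mm ahead of it and the grasp point (between the pads) lies 11 mm behind it; z points along the fingers, y is the direction in which the jaws open and shut (so a half turn about z gives the same grasp; the last joint's range is limited). The gripper opens to 94 mm and grips with 3 to 60 N. Pads are 16 mm wide; open, the fingers measure 119 mm over their backs; the gripper's body (75 mm by 177 mm) begins 78 mm behind the grasp point.
Start: joints at [-0.103, 0.087, 1.371, -0, 1.684, -0.103], TCP at [0.55, -0, 0.214] pointing down, gripper open.
Joint ranges: [-3.1, 3.1], [-0.76, 2.03], [0.27, 2.55], [-1.08, 4.22], [0.17, 2.65], [-2.57, 2.57]. Speed limits (rad/s): [2.79, 2.79, 3.14, 3.14, 3.14, 3.14].

## Interface

Orientations are given as [roll, pitch, yaw] about the fixed x, y, z axes, in that order (R = Rz(yaw) Ry(pitch) Rx(roll)).
In Python, from bench import robot, cams, close_job gives the robot as it stands.
- The arm moves only by the tool arm_command, never from a script. Its argument "plan" is one flat list of numbers, 7 for each row, row after row: the shift along the tool's x, y, z in cm, then the turn, a rotation vector about the tool's x, y, z in degrees, then the closure, from 0 (fully open) to 1 (shut). A call has 1 to 8 rows; each row shifts and turns the commanded pose from where the row before left it, along the tool's axes as they then stand; what a row does not reach is not made up. A row lasts 1/8 s, in which the tool goes at most 62.5 mm and 10.7 degrees, less where a joint would pass 70% of its speed; a pose out of reach is approached as far as the arm can. A call with a gripper value outside its range is refused whole. The fingers move at their own pace and stop on an object; the grip force is fixed at half the most. Time passes only in rows, so rows that do not move let the fingers close. It gives the time, the measured TCP pose, the force and the opening at its end, in the units of the state.
- robot.get_obs(): the state, without advancing time (a new reading comes with each control period).
- cams.snapshot(name): name is "scene" or "side" or "wrist"; returns a dict with "pixels" (384x512x3 uint8, red, green, blue), "fov_y" (degrees; the focal length in pixels is half the picture's height over the tangent of half this angle, whatever the lens; pixels are square), "cx", "cy" (the principal point, pixels), "camera_from_world" (4x4, takes a point from world to camera coordinates); the wrist camera has in their place "tool_from_camera" (4x4, takes a point from camera to tool coordinates, whose origin is the TCP and whose axes are the flange's). Camera axes: x right, y up, looking along -z (the intrinsics and any distortion apply to the point x, -y, -z); pixel columns grow to the right and rows downward; lengths in m; the calibration is good to about 2 mm. A picture is of the moment at which its call begins: read the wrist's pose just before it. There is no depth.
- close_job(): hands the job in, once; it reports no verdict.
The state is a dict: "time": time; "joint_positions": joint angles; "qvel": joint speeds; "joint_torque": joint torques, N m; "tool_pos": TCP position; "ee_rot": TCP orientation; "wrist_force": force on the tool from outside, world axes, zero at the start; "wrist_torque": the same for the moment, N m; "width": finger opening in m.
Only numpy, scipy, OpenCV 4.12 (cv2) and the standard library are available. Lean on these libraries where they do the work, as an engineer would, in place of code of your own. Each camera call takes 0.05 s, during which the arm holds its last target.

## Task

Get the rotary scan stand ready for its reference scan: take the standing sweeper, sweep all the loose sherds on the desk through the open side of the holding frame without touching them with the gripper, then push the frame's gate fully shut until the spring catch clicks behind it, and stand the sweeper back upright on its rubber pad, in line with it. Turn both drums between their centres by their spokes until each one's raised mark faces straight up, and leave everything else where it is.

Things in the scene. Friction and masses are not known exactly. Their poses are not given: they have to be found in the camera images.
- frame: Open-topped, bottomless aluminium holding frame fixed on the desk, walls 5 mm thick, 34 mm high. Origin on the desk, mid-inside; inside it spans x -75 to +75, y -75 to +72 mm. Its mouth is the +y side, where the gate runs along x at y = +78.5 mm; with the gate open the mouth is free from x = -52 (gate's end) to +75 mm. Beyond x = -80 mm stand the open gate's guide (y 69 to 88 mm) and the catch.
- gate (a joint): Steel gate, an upright plate 182 mm long, 6 mm thick, 34 mm high, sliding along the frame's +x (away from the robot) across the mouth: 0 = fully open, 0.130 m = fully shut (stop at 0.131). Friction of 3 N holds it where it is left; the catch adds a few newtons over the last 15 mm; a push of about 10 N shuts it.
- gate_tab (a point): Upright dark push tab on top of the gate, 10 mm (x) by 22 mm (y), from 34 to 78 mm above the desk; the point is at its middle, 64 mm above the desk. The tab is rigid with the gate and moves with it; its axes are the frame's.
- catch (a joint): Spring plunger in a dark block beside the gate's guide; value = m pressed back, 0 = sprung out. The gate's wedge presses it back about 10 mm just before shut, then it snaps out behind the wedge (back to 0) at gate = 0.129 m and the gate can no longer slide open.
- sweeper_grip (a point): Standing wooden hand sweeper, rubber foot: straight block 90 mm long (its x), 40 mm thick (its y), 35 mm high; on its middle an upright grip post 30 mm (x) by 18 mm (y), top 88 mm above the underside. The point is in the post, 62 mm above the underside; z up. 0.2 to 0.33 kg.
- pad: Thin black rubber pad fixed on the desk, the sweeper's parking place: 120 mm (its x) by 66 mm (its y), 2 mm thick; origin at the centre of its underside. The sweeper stands on it at the start, its block along the pad's x. A small fixed vise, 60 mm high, stands just beyond the pad (away from the robot), and a fixed open laptop, its base 25 mm high, just beyond the holding frame: keep clear of both.
- stand: Rotary scan stand fixed on the desk: base 250 mm (x) by 190 mm (y), 14 mm high, carrying two like drums between cone centres, axes along the stand's y, 80 mm above the desk: the front drum (near the robot) at x = -75 mm, the rear drum at x = +75 mm. The blocks that carry them (44 x 24 mm) stand at y = -81 and +81 mm, 99 mm high. Origin at the centre of its underside.
- drum_front (a joint): Rotation of the front drum about the stand's +y, rad: 0 or a multiple of 2 pi = its mark straight up; positive turns the drum's top towards the stand's +x (away from the robot). Turns endlessly either way; friction (0.06 N m) holds it where left. The drum is a pale cylinder of 28 mm radius (stand y -24 to +60 mm).
- drum_rear (a joint): Rotation of the rear drum about the stand's +y, rad: 0 or a multiple of 2 pi = its mark straight up; positive turns the drum's top towards the stand's +x (away from the robot). Turns endlessly either way; friction (0.06 N m) holds it where left. The drum is a pale cylinder of 28 mm radius (stand y -24 to +60 mm).
- wheel_front (a point): Centre of the front drum's hand wheel, on the axis, 80 mm above the desk, at y = -46 mm of the stand; this point does not turn and has the stand's axes. Four bare round steel spokes 8 mm thick, 90 degrees apart, square to the axis, ends 55 mm from it, hub radius 15 mm. One spoke points the same way as the mark.
- wheel_rear (a point): Centre of the rear drum's hand wheel, on the axis, 80 mm above the desk, at y = -46 mm of the stand; this point does not turn and has the stand's axes. Four bare round steel spokes 8 mm thick, 90 degrees apart, square to the axis, ends 55 mm from it, hub radius 15 mm. One spoke points the same way as the mark.
- mark_front (a point): Mark of the front drum: its only raised rib, dark, 8 mm wide, 70 mm long along the axis, standing 5 mm out. The point is on its top, 33 mm from the axis; its z points out from the axis through the mark, y along the axis.
- mark_rear (a point): Mark of the rear drum: its only raised rib, dark, 8 mm wide, 70 mm long along the axis, standing 5 mm out. The point is on its top, 33 mm from the axis; its z points out from the axis through the mark, y along the axis.
- foam_block_mid (a point): Grey foam block 50 x 70 x 50 mm (point half-way up): a bystander, to be left alone.
- putty_mid (a point): Greenish block of putty 36 x 59 x 23 mm (point half-way up): a bystander, to be left alone.
- sherd_a_mid (a point): Flat pottery sherd, 47 x 61 mm (its x, y), 16 mm thick, lying on the desk, one of three to five present (absent ones read None); the point is half-way up, 7 mm above its underside.
- sherd_b_mid (a point): Flat pottery sherd, 39 x 54 mm (its x, y), 14 mm thick, lying on the desk, one of three to five present (absent ones read None); the point is half-way up, 7 mm above its underside.
- sherd_c_mid (a point): Flat pottery sherd, 26 x 41 mm (its x, y), 12 mm thick, lying on the desk, one of three to five present (absent ones read None); the point is half-way up, 7 mm above its underside.
- sherd_d_mid (a point): Flat dark flint flake, 27 x 44 mm (its x, y), 14 mm thick, lying on the desk, one of three to five present (absent ones read None); the point is half-way up, 7 mm above its underside.
- sherd_e_mid (a point): Flat pottery sherd, 39 x 54 mm (its x, y), 14 mm thick, lying on the desk, one of three to five present (absent ones read None); the point is half-way up, 7 mm above its underside.
Mind the look-alikes: they are no part of the job. Of the things that look like the part that bears sweeper_grip, the larger one is meant.

How it is judged:
By the outcome, as a careful person would: the job done as asked, in the order asked, and still so for the second after the job is handed in, with the robot touching nothing.
Of sherd_a, sherd_b, sherd_c, sherd_d, sherd_e only 3 to 5 are there at a start; the rules pass over those that are not, and their reading is None.
At some moment in a run one of sherd_a, sherd_b, sherd_c, sherd_d, sherd_e may be knocked a few centimetres aside while the robot is not near it.
Once in a run the grip may slacken for a moment while it holds something.
It also fails if it takes over 200 s, if anything falls off the work surface, if the arm or the gripper's body presses on something with over 40 N, if the wrist force passes 120 N, or if a joint passes its speed limit or range.

## Working session

There is one attempt and no reset: what is moved stays moved. The work goes in short steps, Python scripts to look and compute and a tool call to move; the robot and the scene stay as the last step left them, time stands still between calls to the robot, and variables do not carry over. Pictures are saved under pics/ and viewed, and the job is handed in when it is done.

Besides the shell and the picture viewer there is one more tool, called by a JSON object that holds its "fn" and its "kwargs", one argument or row to a line. arm_command: Moves the arm, as the interface text tells. Its arguments: {"type":"object","properties":{"plan":{"type":"array","items":{"type":"number"}}},"required":["plan"]}

```bash
ls; mkdir -p pics
cat > h.py <<'E'
import numpy as np,cv2
from bench import robot,cams
def snap(n,f=None):
    s=cams.snapshot(n)
    if f: cv2.imwrite('pics/'+f,s['pixels'][:,:,::-1])
    return s
E
python3 - <<'E'
from h import *
print(robot.get_obs())
for n in ['scene','side','wrist']:
    s=snap(n,n+'0.png'); print({k:v for k,v in s.items() if k!='pixels'})
E
```

```text
pics
{'time': 0.0, 'joint_positions': array([-1.03111349e-01,  8.79256052e-02,  1.37222379e+00, -5.54470540e-05,
        1.68359943e+00, -1.03115469e-01]), 'qvel': array([-1.29005456e-05, -7.49001959e-06,  1.08792702e-03, -1.56036738e-03,
       -3.41857615e-04, -4.60157211e-04]), 'joint_torque': array([ 1.28542815e-03, -3.40182602e+01, -3.02423716e+01,  7.18220207e-02,
        3.29729996e-02, -1.13141955e-04]), 'tool_pos': array([5.49472992e-01, 2.46946406e-05, 2.12335685e-01]), 'ee_rot': array([-3.13944226e+00, -1.67125385e-04,  1.57079409e+00]), 'wrist_force': array([ 0.17505754, -0.04891028,  0.53354779]), 'wrist_torque': array([-0.0188302 ,  0.00841196,  0.04292589]), 'width': 0.09434170813677664}
{'fov_y': 56.77006550755065, 'cx': 256.306265111203, 'cy': 191.29722470844834, 'camera_from_world': array([[ 0.816656  , -0.57708807,  0.00650678, -0.41886013],
       [ 0.37300362,  0.53638563,  0.75707249, -0.30008812],
       [-0.44038765, -0.61584074,  0.65329848, -0.8154797 ],
       [ 0.        ,  0.        ,  0.        ,  1.        ]])}
{'fov_y': 45.55680459701145, 'cx': 253.9477634452973, 'cy': 189.85074677742332, 'camera_from_world': array([[-0.88961687, -0.45661596,  0.00914823,  0.51485541],
       [ 0.29489634, -0.5590155 ,  0.77494375, -0.23202311],
       [-0.34873769,  0.69210081,  0.63196399, -1.22812404],
       [ 0.        ,  0.        ,  0.        ,  1.        ]])}
{'fov_y': 65.33744324355885, 'cx': 255.20455395325422, 'cy': 187.88419161069967, 'tool_from_camera': array([[-1.34348754e-04,  9.61540966e-01,  2.74661522e-01,
         7.94458260e-02],
       [ 9.99999984e-01,  1.60468803e-04, -7.26296679e-05,
         1.55674201e-03],
       [-1.13911007e-04,  2.74661508e-01, -9.61540973e-01,
        -1.69176416e-01],
       [ 0.00000000e+00,  0.00000000e+00,  0.00000000e+00,
         1.00000000e+00]])}
```

View pics/scene0.png

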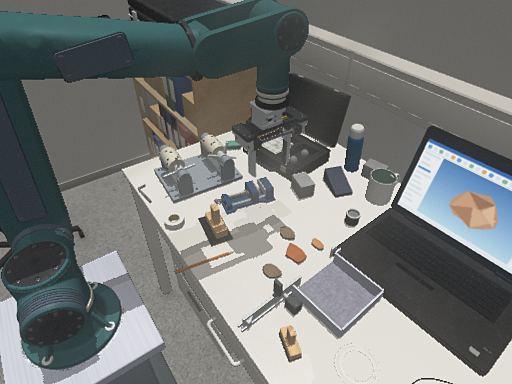

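View pics/side0.png

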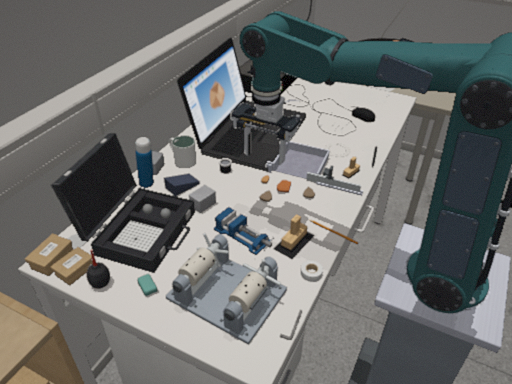

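View pics/wrist0.png

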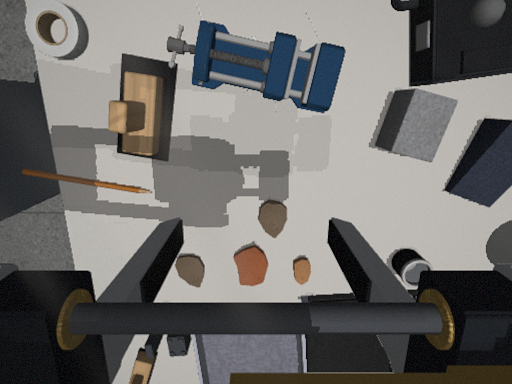

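```bash
cat >> h.py <<'E'
from scipy.spatial.transform import Rotation as Rn
def cam(s,obs=None):
    h=s['pixels'].shape[0]; f=h/2/np.tan(np.radians(s['fov_y'])/2)
    if 'camera_from_world' in s: C=s['camera_from_world']
    else:
        T=np.eye(4);T[:3,:3]=Rn.from_euler('xyz',obs['ee_rot']).as_matrix();T[:3,3]=obs['tool_pos']
        C=np.linalg.inv(T@s['tool_from_camera'])
    return f,s['cx'],s['cy'],C
def ray(c,u,v):
    f,cx,cy,C=c;W=np.linalg.inv(C)
    d=np.array([(u-cx)/f,-(v-cy)/f,-1]);return W[:3,3],W[:3,:3]@d
def pl(c,u,v,z=0):
    o,d=ray(c,u,v);return o+d*(z-o[2])/d[2]
def tri(c1,p1,c2,p2):
    o,d=ray(c1,*p1);q,e=ray(c2,*p2)
    A=np.stack([d,-e],1);t=np.linalg.lstsq(A,q-o,rcond=None)[0]
    a=o+d*t[0];b=q+e*t[1];return (a+b)/2,np.linalg.norm(a-b)
def proj(c,p):
    f,cx,cy,C=c;q=C[:3,:3]@np.array(p)+C[:3,3];return cx+f*q[0]/-q[2],cy-f*q[1]/-q[2]
def crop(s,f,x0,y0,x1,y1,k):
    cv2.imwrite('pics/'+f,cv2.resize(s['pixels'][y0:y1,x0:x1,::-1],None,fx=k,fy=k,interpolation=cv2.INTER_CUBIC))
import pickle
def save(n,s,o): pickle.dump((s,o),open('pics/%s.pkl'%n,'wb'))
def load(n):
    s,o=pickle.load(open('pics/%s.pkl'%n,'rb'));return s,cam(s,o)
def take(tag):
    for n in ['scene','side','wrist']:
        o=robot.get_obs();s=snap(n,n+tag+'.png');save(n+tag,s,o)
E
python3 - <<'E'
from h import *
take('1')
s,c=load('scene1');crop(s,'sc_frame.png',230,190,400,370,4)
crop(s,'sc_stand.png',120,110,300,250,4)
s,c=load('side1');crop(s,'sd_stand.png',150,180,340,340,4)
crop(s,'sd_fr.png',240,130,390,260,5)
s,c=load('wrist1');crop(s,'wr.png',0,0,400,300,2)
E
```

```text
(no output)
```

View pics/sc_frame.png

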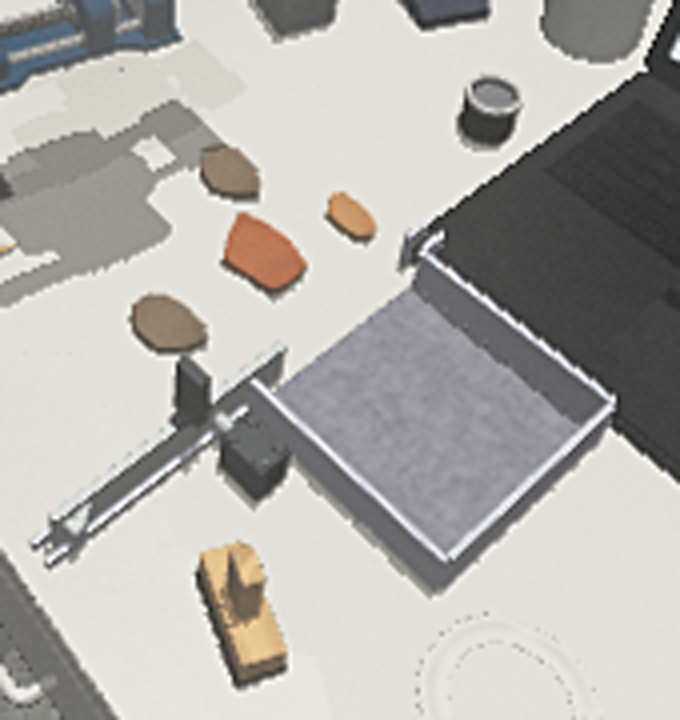

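View pics/sc_stand.png

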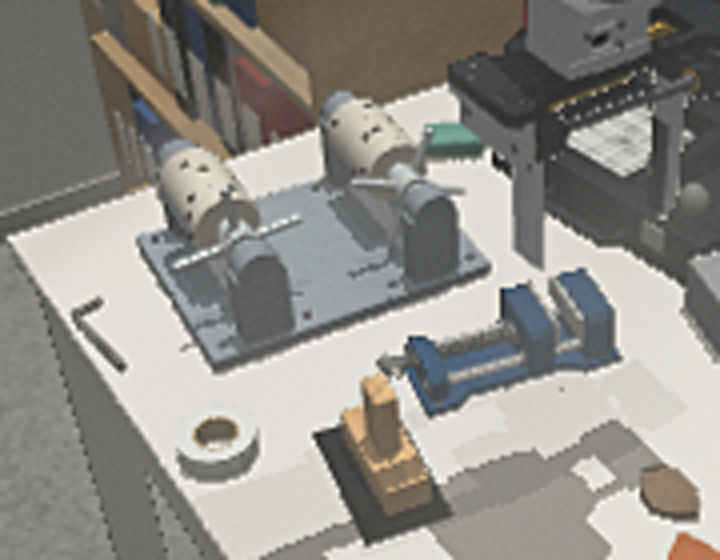

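View pics/sd_stand.png

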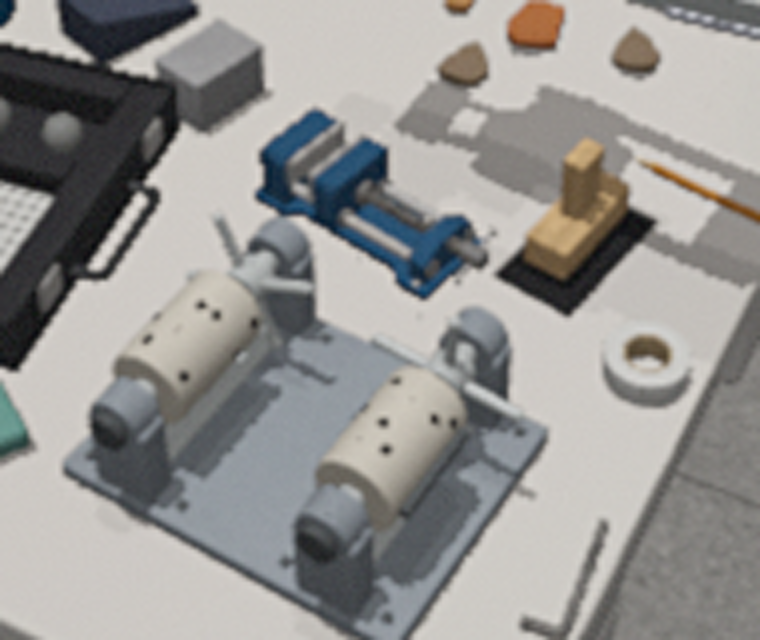

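View pics/sd_fr.png

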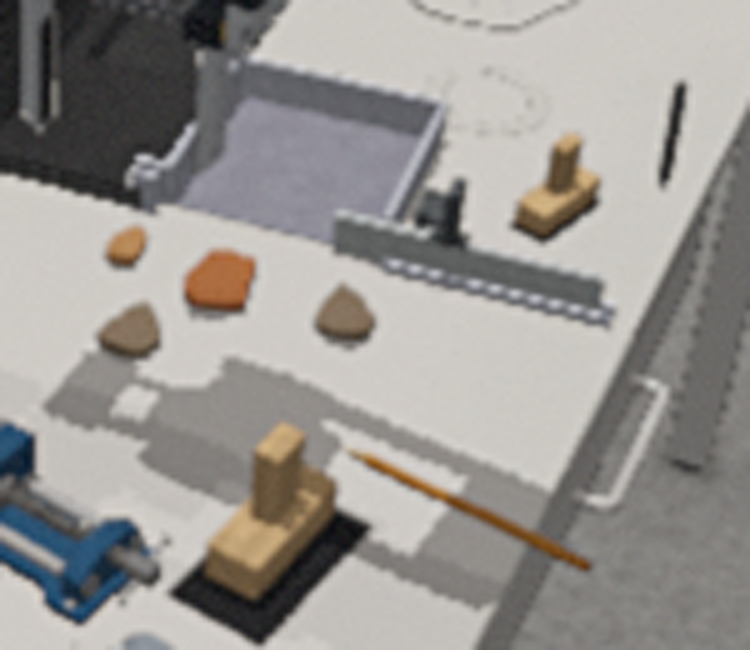

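View pics/wr.png

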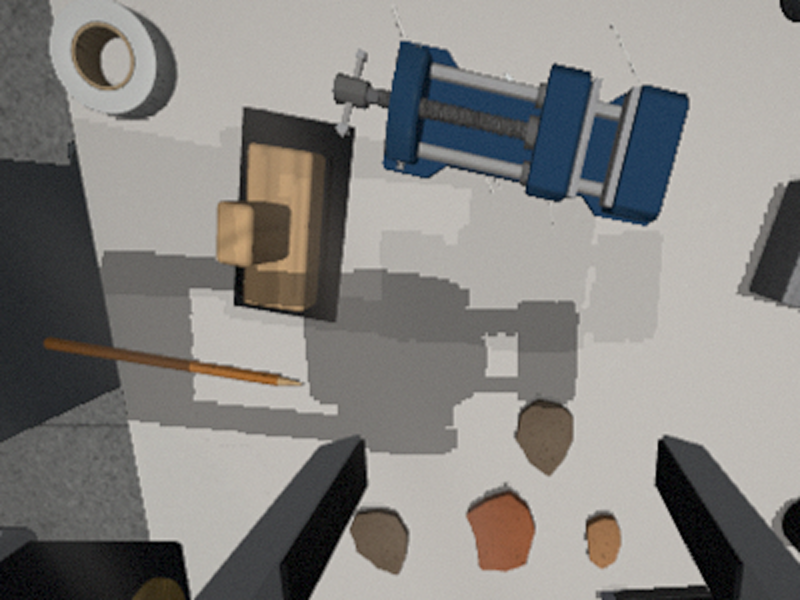

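Run:
```python
from h import *
np.set_printoptions(precision=4,suppress=True)
w,cw=load('wrist1');s,cs=load('scene1');d,cd=load('side1')
P=lambda c,x0,y0,k,pts,z:np.array([pl(c,x0+a/k,y0+b/k,z)[:2] for a,b in pts])
p=P(cw,0,0,2,[(245,107),(354,129),(334,321),(234,304)],.002);print('pad w',p,p.mean(0),np.linalg.norm(p-np.roll(p,1,0),axis=1))
p=P(cd,240,130,5,[(172,592),(262,642),(370,525),(300,480)],.002);print('pad side',p,p.mean(0))
p=P(cs,120,110,4,[(315,432),(368,543),(452,510),(382,400)],.002);print('pad sc',p,p.mean(0))
print('post top',P(cw,0,0,2,[(218,202),(252,203),(252,266),(216,264)],.090), tri(cs,(120+380/4,110+380/4),cd,(240+285/5,130+432/5)))
print('frame top sc',p:=P(cs,230,190,4,[(425,250),(612,402),(448,556),(255,382)],.034),np.linalg.norm(p-np.roll(p,1,0),axis=1))
print('floor sc',P(cs,230,190,4,[(415,290),(575,420),(445,548),(285,395)],.0))
print('gate end',P(cs,230,190,4,[(283,349)],.034),'tab top',P(cs,230,190,4,[(187,362)],.078), 'gate near',P(cs,230,190,4,[(48,523)],.034))
for n,cam_,x0,y0,k,pts in [('sc',cs,230,190,4,[(230,172),(351,217),(263,252),(168,323)]),('w',cw,0,0,2,[(545,436),(603,541),(502,531),(382,540)])]:
  print(n,P(cam_,x0,y0,k,pts,.012))
```

```text
pad w [[0.3959 0.1345]
 [0.4588 0.1225]
 [0.4377 0.0075]
 [0.3747 0.0185]] [0.4168 0.0708] [0.1179 0.0641 0.1169 0.0639]
pad side [[0.4504 0.1228]
 [0.3899 0.134 ]
 [0.3703 0.0201]
 [0.4215 0.004 ]] [0.408  0.0702]
pad sc [[0.3944 0.1325]
 [0.3728 0.0152]
 [0.437  0.0076]
 [0.4533 0.1338]] [0.4144 0.0723]
post top [[0.4142 0.0807]
 [0.4301 0.0803]
 [0.4266 0.0511]
 [0.4094 0.052 ]] (array([0.4153, 0.0637, 0.0945]), np.float64(0.005903761623539951))
frame top sc [[ 0.6164 -0.2163]
 [ 0.625  -0.363 ]
 [ 0.4748 -0.3757]
 [ 0.46   -0.2305]] [0.1571 0.1469 0.1508 0.146 ]
floor sc [[ 0.6108 -0.2199]
 [ 0.6208 -0.3481]
 [ 0.4946 -0.3617]
 [ 0.4862 -0.2321]]
gate end [[ 0.4893 -0.222 ]] tab top [[ 0.4147 -0.2191]] gate near [[ 0.3078 -0.2351]]
sc [[ 0.5689 -0.0746]
 [ 0.611  -0.155 ]
 [ 0.5413 -0.1439]
 [ 0.4537 -0.1535]]
w [[ 0.5741 -0.0677]
 [ 0.6158 -0.1461]
 [ 0.5453 -0.1383]
 [ 0.4616 -0.1454]]
```

{"fn": "arm_command", "kwargs": {
  "plan": [-5, 0, -2, 0, 0, 0, 0, -5, 0, -2, 0, 0, 0, 0, -5, 0, -2, 0, 0, 0, 0, -5, 0, -1, 0, 0, 0, 0, -5, 0, -1, 0, 0, 0, 0, -5, 0, 0, 0, 0, 0, 0, 0, 0, 0, 0, 0, 0, 0, 0, 0, 0, 0, 0, 0, 0]
}}

```text
time: 1.3
tool_pos: [0.55, -0.2996, 0.2931]
ee_rot: [-3.141, -0.001, 1.571]
wrist_force: [0.8, 0.3, -0.1]
width: 0.0946
```

Run:
```python
from h import *
take('2');print(robot.get_obs()['tool_pos'])
s,c=load('wrist2');crop(s,'w2.png',0,0,512,384,1.56)
```

```text
[ 0.55028392 -0.29859124  0.29394597]
```

View pics/w2.png

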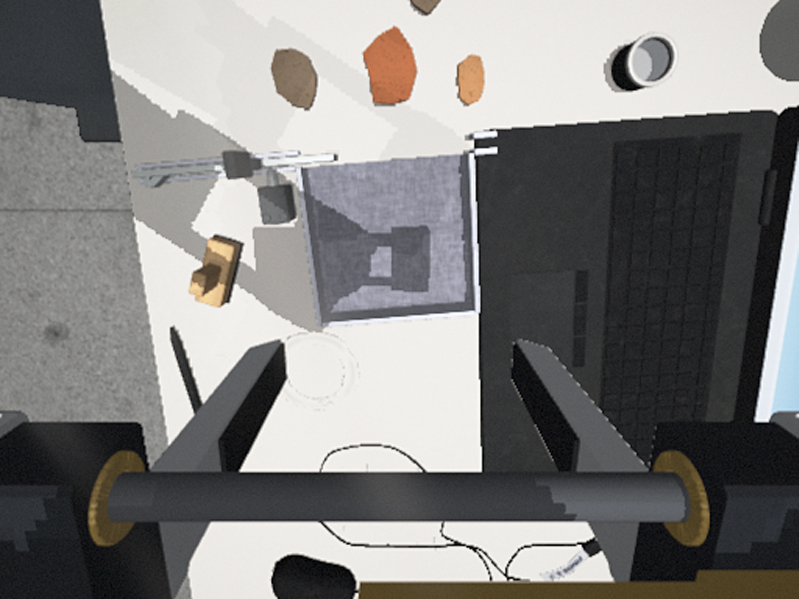

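View pics/scene2.png

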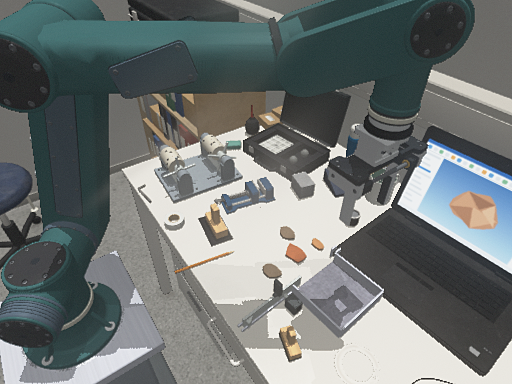

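Run:
```python
from h import *
s,c=load('wrist2');crop(s,'w2c.png',80,80,330,220,3.2)
crop(s,'w2d.png',80,0,330,80,3.2)
```

```text
(no output)
```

View pics/w2c.png

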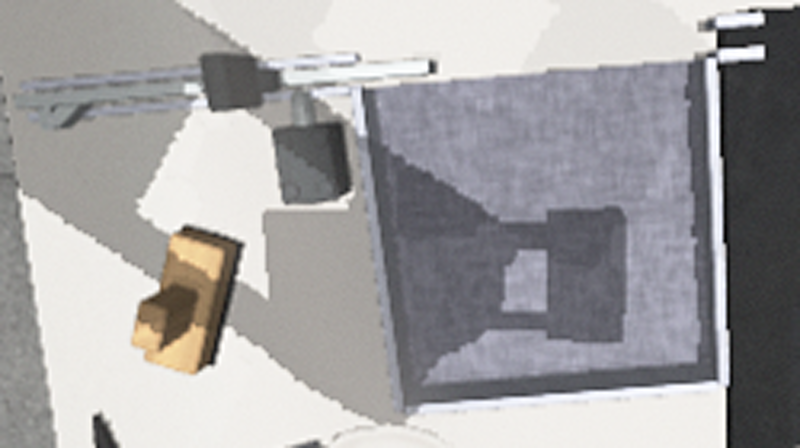

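View pics/w2d.png

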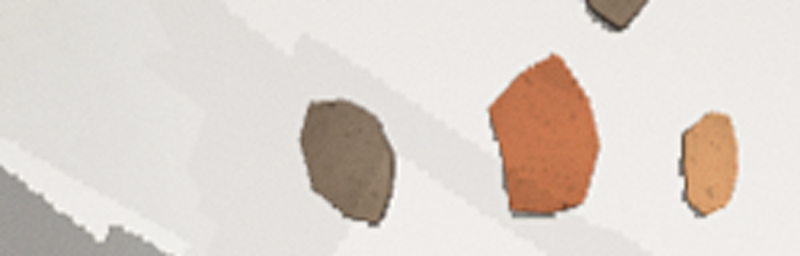

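Run:
```python
from h import *
np.set_printoptions(precision=4,suppress=True)
w,cw=load('wrist2')
P=lambda x0,y0,k,pts,z:np.array([pl(cw,x0+a/k,y0+b/k,z)[:2] for a,b in pts])
p=P(80,80,3.2,[(718,55),(727,383),(398,412),(353,87)],.034);print('outer',p,p.mean(0),np.linalg.norm(p-np.roll(p,1,0),axis=1))
p=P(80,80,3.2,[(707,58),(716,381),(405,405),(367,90)],.034);print('inner',p,p.mean(0),np.linalg.norm(p-np.roll(p,1,0),axis=1))
print('gate end',P(80,80,3.2,[(434,67),(270,74)],.034),'near rail/gate',P(80,80,3.2,[(18,92)],.034))
print('tab',P(80,80,3.2,[(203,57),(258,55),(258,107),(208,110),(247,55),(247,107)],.078))
print('sherds',P(80,0,3.2,[(348,160),(548,140),(712,165),(620,0)],.012))
print('sherd ext',P(80,0,3.2,[(301,150),(395,160),(375,225),(335,100),(598,145),(490,108),(515,213),(738,160),(682,170)],.01))
```

```text
outer [[ 0.6192 -0.2122]
 [ 0.6303 -0.36  ]
 [ 0.4748 -0.3747]
 [ 0.462  -0.2257]] [ 0.5466 -0.2932] [0.1577 0.1482 0.1562 0.1496]
inner [[ 0.6145 -0.2135]
 [ 0.6251 -0.3591]
 [ 0.4783 -0.3712]
 [ 0.468  -0.227 ]] [ 0.5465 -0.2927] [0.1471 0.146  0.1474 0.1446]
gate end [[ 0.4973 -0.2174]
 [ 0.4266 -0.2204]] near rail/gate [[ 0.317 -0.228]]
tab [[ 0.4142 -0.214 ]
 [ 0.4354 -0.2132]
 [ 0.4337 -0.2326]
 [ 0.4141 -0.2338]
 [ 0.4312 -0.2132]
 [ 0.4295 -0.2327]]
sherds [[ 0.4597 -0.1496]
 [ 0.5462 -0.1416]
 [ 0.6173 -0.1513]
 [ 0.5762 -0.0884]]
sherd ext [[ 0.4392 -0.1453]
 [ 0.4797 -0.1493]
 [ 0.4697 -0.1757]
 [ 0.4551 -0.1257]
 [ 0.5678 -0.1432]
 [ 0.5214 -0.1287]
 [ 0.5316 -0.1706]
 [ 0.6288 -0.149 ]
 [ 0.6046 -0.1531]]
```

{"fn": "arm_command", "kwargs": {
  "plan": [5, -2, 0, 0, 0, 0, 0, 5, -2, 0, 0, 0, 0, 0, 5, -2, 1, 0, 0, 0, 0, 5, -2, 1, 0, 0, 0, 0, 5, -2, 2, 0, 0, 0, 0, 5, -2, 3, 0, 0, 0, 0, 0, -1, 2, 0, 0, 0, 0, 0, 0, 0, 0, 0, 0, 0]
}}

```text
time: 2.45
tool_pos: [0.4183, 0.0015, 0.2025]
ee_rot: [-3.14, -0.0, 1.574]
wrist_force: [0.1, -0.2, 1.0]
width: 0.094
```

Run:
```python
from h import *
take('3');print(robot.get_obs()['tool_pos'])
s,c=load('wrist3');crop(s,'w3.png',0,0,512,384,1.56)
```

```text
[ 4.20834183e-01 -8.13401365e-05  2.04856140e-01]
```

View pics/w3.png

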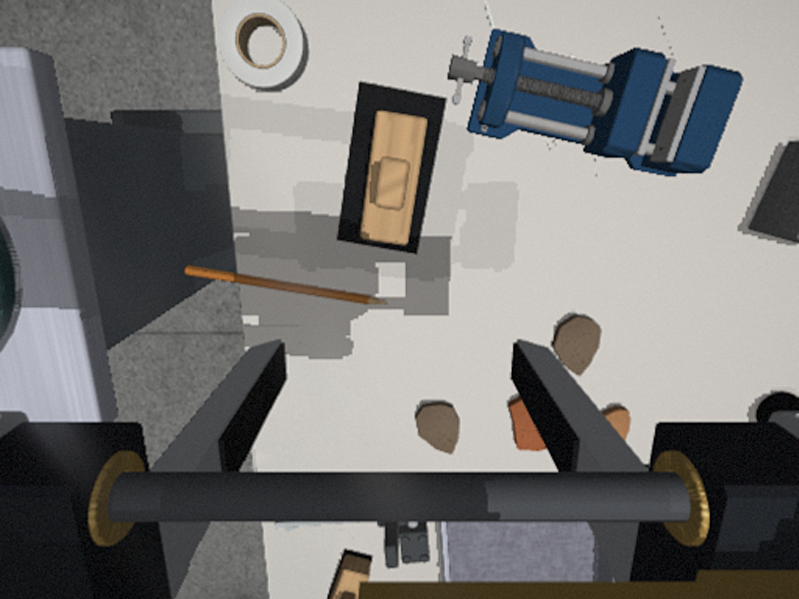

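Run:
```python
from h import *
np.set_printoptions(precision=4,suppress=True)
s,c=load('wrist3');crop(s,'w3c.png',200,40,300,170,5)
P=lambda pts,z:np.array([pl(c,a/1.5606,b/1.5606,z)[:2] for a,b in pts])
p=P([(361,82),(445,97),(416,253),(338,239)],.002);print(p,p.mean(0),np.linalg.norm(p-np.roll(p,1,0),axis=1))
```

```text
[[0.395  0.1344]
 [0.4569 0.1242]
 [0.4367 0.0073]
 [0.3742 0.0186]] [0.4157 0.0711] [0.1176 0.0627 0.1187 0.0636]
```

View pics/w3c.png

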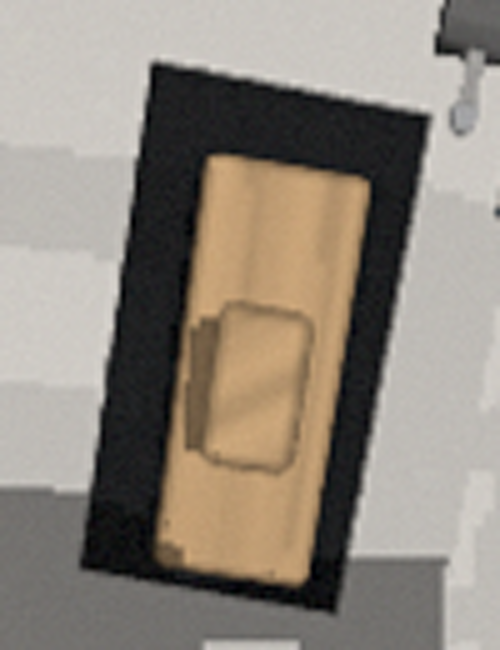

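Run:
```python
from h import *
np.set_printoptions(precision=4,suppress=True)
s,c=load('wrist3')
P=lambda pts,z:np.array([pl(c,200+a/5,40+b/5,z)[:2] for a,b in pts])
def rep(n,p): 
    v=(p[0]+p[1]-p[2]-p[3])/2; h=(p[1]+p[2]-p[0]-p[3])/2
    print(n,p.mean(0),'L',np.linalg.norm(v),np.degrees(np.arctan2(v[1],v[0])),'W',np.linalg.norm(h),np.degrees(np.arctan2(h[1],h[0])))
rep('post',P([(222,300),(312,318),(293,472),(203,462)],.090))
rep('block',P([(205,155),(370,178),(308,585),(157,565)],.037))
rep('pad',P([(153,62),(430,117),(335,613),(80,567)],.002))
```

```text
post [0.4187 0.0659] L 0.028671361068769177 82.79714797738538 W 0.016803831141744757 -8.53237724645107
block [0.4186 0.0657] L 0.08770903358552343 81.97740787391236 W 0.03480012739157205 -7.5003295856922785
pad [0.4157 0.0706] L 0.11808636178599902 79.90409317268544 W 0.0648232459134925 -10.352641725961702
```

{"fn": "arm_command", "kwargs": {
  "plan": [3.3, -0.1, 4.7, 0, 0, 0, 0, 3.3, 0, 4.6, 0, 0, 0, 0, 0, 0, 0, 0, 0, 8, 0, 0, 0, 0, 0, 0, 0, 0, 0, 0, 2.8, 0, 0, 0, 0, 0, 0, 2.7, 0, 0, 0, 0, 0, 0, 0, 0, 0, 0, 0]
}}

```text
time: 3.48
tool_pos: [0.4186, 0.0654, 0.0549]
ee_rot: [-3.139, 0.0, 1.432]
wrist_force: [-0.6, -0.2, 0.5]
width: 0.094
```

Run:
```python
from h import *
take('4');o=robot.get_obs();print(o['tool_pos'],o['ee_rot'],o['wrist_force'])
s,c=load('wrist4');crop(s,'w4.png',0,0,512,384,1.56)
s,c=load('side4');crop(s,'s4.png',230,130,400,260,4)
```

```text
[0.4207033  0.06567872 0.05743449] [ 3.13810159e+00 -5.83733452e-04  1.43117042e+00] [-0.07624218  0.22942454  0.04826178]
```

View pics/w4.png

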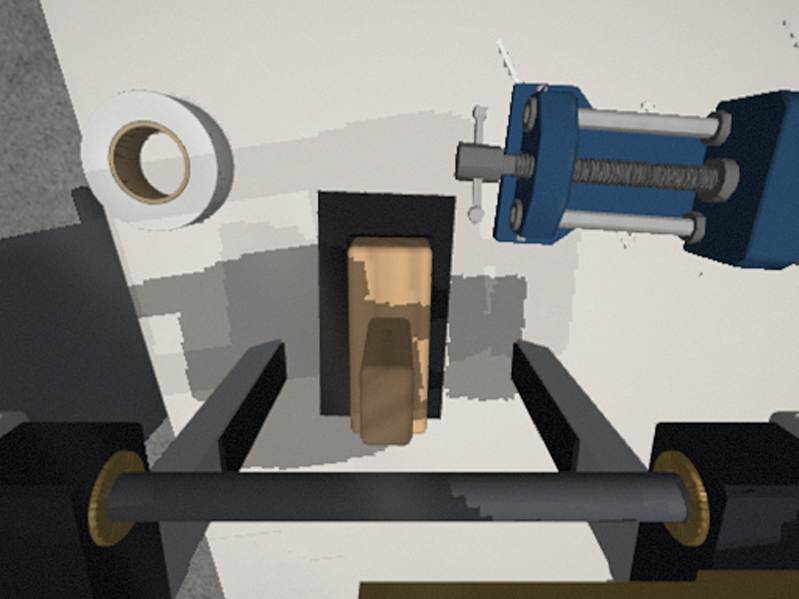

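View pics/s4.png

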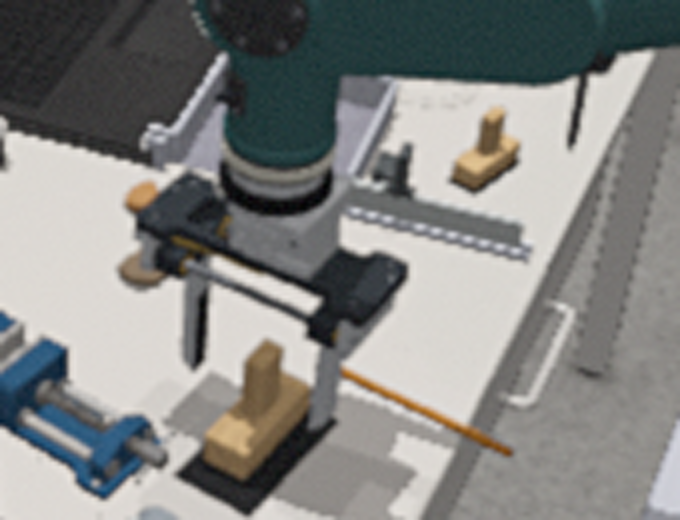

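Run:
```python
from h import *
s,c=load('wrist4');o=pickle.load(open('pics/wrist4.pkl','rb'))[1]
print(np.array(proj(c,o['tool_pos']))*1.56)
P=lambda pts,z:np.array([pl(c,a/1.5606,b/1.5606,z)[:2] for a,b in pts])
print(P([(362,366),(412,366),(410,443),(362,443)],.09).mean(0),P([(348,238),(432,238)],.037).mean(0),
P([(320,192),(455,197),(441,418),(320,414)],.002).mean(0))
```

```text
[393.99188031 369.39493337]
[0.41854492 0.06861612] [0.42559639 0.11436414] [0.41574394 0.07166363]
```

{"fn": "arm_command", "kwargs": {
  "plan": [0.2, -0.1, 0, 0, 0, 0, 0, 0, 0, 0, 0, 0, 0, 1, 0, 0, 0, 0, 0, 0, 1, 0, 0, 0, 0, 0, 0, 1, 0, 0, 0, 0, 0, 0, 1, 0, 0, 0, 0, 0, 0, 1, 0, 0, 0, 0, 0, 0, 1, 0, 0, 0, 0, 0, 0, 1]
}}

```text
time: 4.62
tool_pos: [0.4183, 0.0681, 0.0555]
ee_rot: [3.142, 0.0, 1.431]
wrist_force: [0.2, -0.1, 1.4]
width: 0.0273
```

{"fn": "arm_command", "kwargs": {
  "plan": [0, 0, 0, 0, 0, 0, 1, 0, 0, 0, 0, 0, 0, 1, 0, 0, 0, 0, 0, 0, 1, 0, 0, 0, 0, 0, 0, 1]
}}

```text
time: 5.12
tool_pos: [0.4181, 0.0681, 0.0553]
ee_rot: [-3.141, 0.0, 1.431]
wrist_force: [-0.1, -0.2, -1.8]
width: 0.0175
```

{"fn": "arm_command", "kwargs": {
  "plan": [0, 0, -2.5, 0, 0, 0, 1, 0, 0, -2.5, 0, 0, -6, 1, 0, 0, 0, 0, 0, -6, 1, -5.5, -0.8, 0, 0, 0, 0, 1, -5.5, -0.8, 0, 0, 0, 0, 1, -5.5, -0.7, 0, 0, 0, 0, 1, -5, -0.5, 0, 0, 0, 0, 1, 0, 0, 0, 0, 0, 0, 1]
}}

```text
time: 6.12
tool_pos: [0.405, -0.1512, 0.1053]
ee_rot: [-3.141, 0.001, 1.635]
wrist_force: [-0.0, 0.1, -2.8]
width: 0.018
```

Run:
```python
from h import *
take('5');o=robot.get_obs();print(o['tool_pos'],o['ee_rot'],o['wrist_force'],o['width'])
s,c=load('wrist5');crop(s,'w5.png',0,0,512,384,1.56)
s,c=load('side5');crop(s,'s5.png',230,110,400,240,4)
```

```text
[ 0.4052089  -0.14756062  0.10514162] [-3.14117669e+00 -1.09916034e-03  1.64079795e+00] [-0.25555222  0.21785224 -1.16930965] 0.01769291318066253
```

View pics/w5.png

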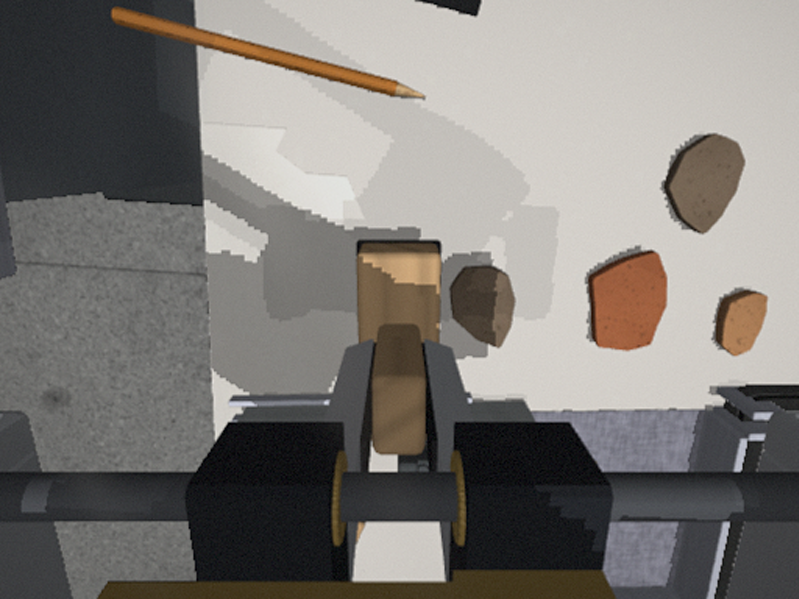

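View pics/s5.png

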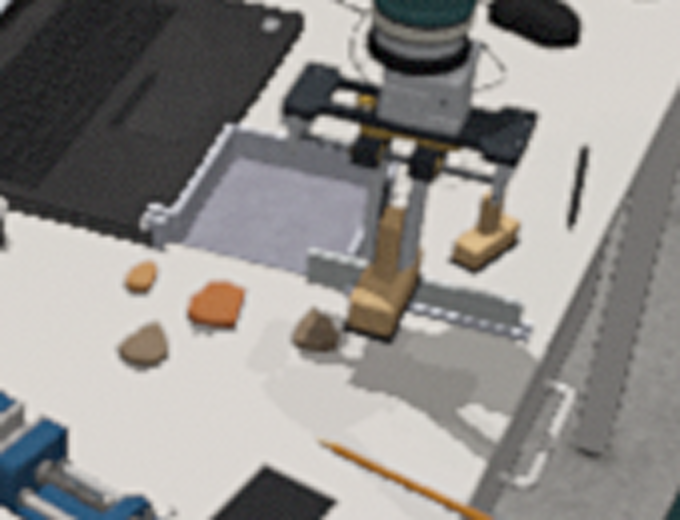

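View pics/scene5.png

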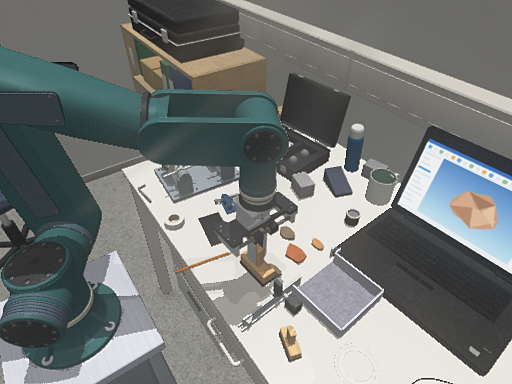

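Run:
```python
from h import *
np.set_printoptions(precision=4,suppress=True)
s,c=load('wrist5')
P=lambda pts,z:np.array([pl(c,a/1.5606,b/1.5606,z)[:2] for a,b in pts])
print('b1',P([(450,300),(514,300),(484,265),(500,346)],.012))
print('red',P([(590,300),(666,290),(655,250),(630,350)],.014))
print('org',P([(716,330),(767,300),(740,290),(738,355)],.01))
print('b2',P([(665,185),(744,160),(715,135),(703,232)],.012))
print('gate line',P([(330,405),(525,402)],.034),P([(715,388),(745,388)],.034))
```

```text
b1 [[ 0.4368 -0.1457]
 [ 0.4742 -0.1431]
 [ 0.4542 -0.1235]
 [ 0.4697 -0.1724]]
red [[ 0.5177 -0.1395]
 [ 0.5604 -0.1306]
 [ 0.549  -0.1079]
 [ 0.5473 -0.1689]]
org [[ 0.5985 -0.1541]
 [ 0.6237 -0.1335]
 [ 0.6062 -0.1285]
 [ 0.616  -0.1692]]
b2 [[ 0.5477 -0.0722]
 [ 0.5873 -0.0563]
 [ 0.5685 -0.0447]
 [ 0.5748 -0.0962]]
gate line [[ 0.3713 -0.2066]
 [ 0.4826 -0.197 ]] [[ 0.5889 -0.1809]
 [ 0.6059 -0.1797]]
```

{"fn": "arm_command", "kwargs": {
  "plan": [0, 0, 2.4, 0, 0, 0, 1, 0, 0, 2.4, 0, 0, 0, 1, 0, 1.5, 0, 0, 0, 0, 1, 0, 1.5, 0, 0, 0, 0, 1, 0, 1.5, 0, 0, 0, 0, 1, 0, 1.5, 0, 0, 0, 0, 1, 0, 1.5, 0, 0, 0, 0, 1, 0, 1.2, 0, 0, 0, 0, 1]
}}

```text
time: 7.28
tool_pos: [0.4932, -0.1422, 0.0575]
ee_rot: [-3.142, 0.0, 1.641]
wrist_force: [-0.7, -1.0, -2.0]
width: 0.0177
```

Run:
```python
from h import *
take('6');o=robot.get_obs();print(o['tool_pos'],o['ee_rot'],o['wrist_force'],o['width'])
s,c=load('wrist6');crop(s,'w6.png',0,0,512,384,1.56)
s,c=load('side6');crop(s,'s6.png',230,110,400,240,4)
```

```text
[ 0.49271443 -0.14221155  0.05738477] [ 3.14154975e+00 -1.01033378e-04  1.64096093e+00] [-0.61397243 -0.04777075 -3.05340907] 0.01842138359636517
```

View pics/w6.png

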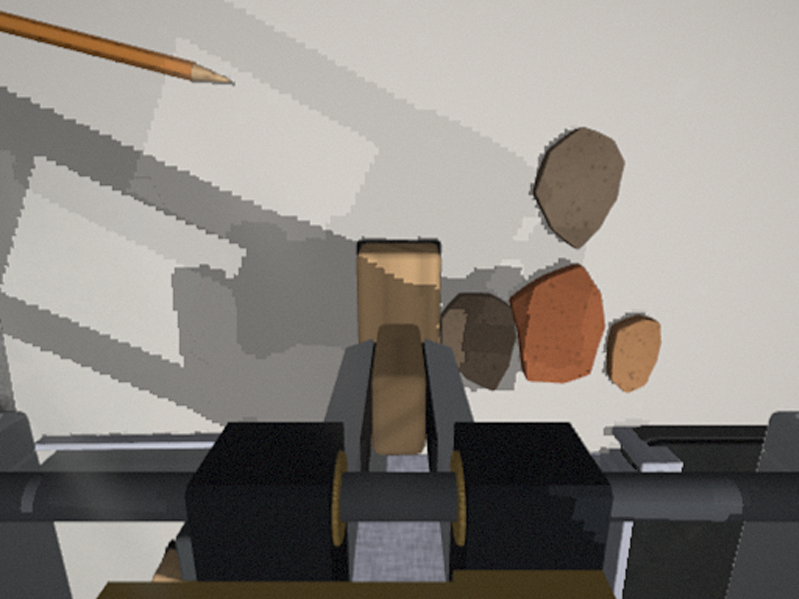

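View pics/s6.png

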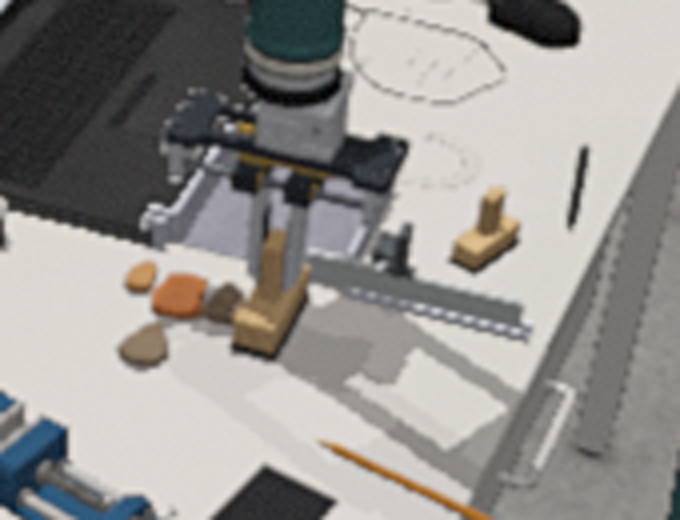

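{"fn": "arm_command", "kwargs": {
  "plan": [0, -0.5, 0, 0, 0, 0, 1, 0, 0, -4, 0, 0, 0, 1, 4.5, 2, -0.5, 0, 0, 0, 1, 4.5, 2, 0, 0, 0, 0, 1, 4.4, 2, 0, 0, 0, 0, 1, 0, 0, 0, 0, 0, 10, 1, 0, 0, 0, 0, 0, 10, 1, 0, 0, 0, 0, 0, 10, 1]
}}

```text
time: 8.43
tool_pos: [0.5369, -0.0048, 0.1025]
ee_rot: [-3.141, 0.0, 1.111]
wrist_force: [0.5, 1.1, -1.7]
width: 0.0183
```

{"fn": "arm_command", "kwargs": {
  "plan": [0, 0, 0, 0, 0, 10, 1, 0, 0, 0, 0, 0, 10, 1, 0, 0, 0, 0, 0, 10, 1, 0, 0, 0, 0, 0, 10, 1, 0, 0, 0, 0, 0, 10, 1, 0, 0, 0, 0, 0, 10, 1, 0, 0, 0, 0, 0, 0, 1]
}}

```text
time: 9.3
tool_pos: [0.537, -0.005, 0.1025]
ee_rot: [-3.142, 0.0, 0.071]
wrist_force: [-0.1, -0.9, -1.8]
width: 0.0176
```

Run:
```python
from h import *
take('7');o=robot.get_obs();print(o['tool_pos'],o['ee_rot'],o['wrist_force'],o['width'])
s,c=load('wrist7');crop(s,'w7.png',0,0,512,384,1.56)
```

```text
[ 0.53735451 -0.0048781   0.10254775] [ 3.14157209e+00 -2.35048172e-05  7.17330282e-02] [-0.04061288  0.34563103 -2.55851655] 0.017840029302272294
```

View pics/w7.png

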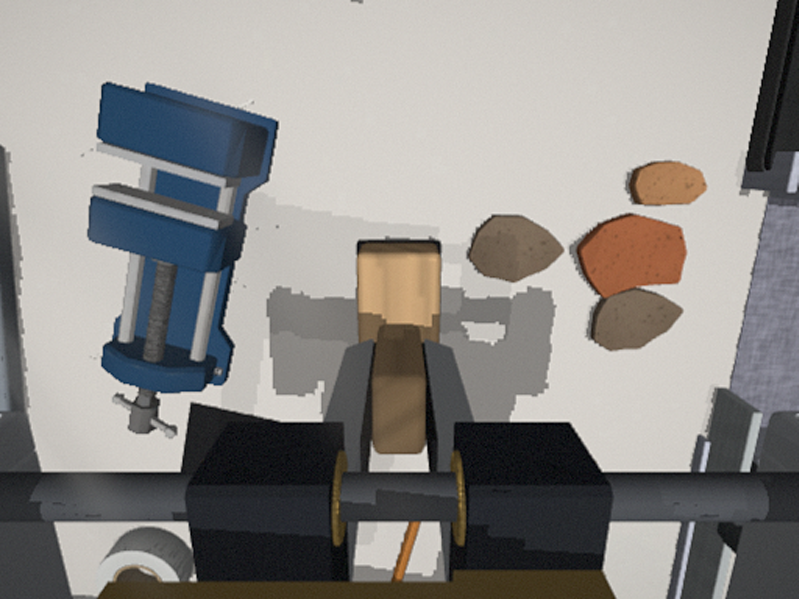

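View pics/scene7.png

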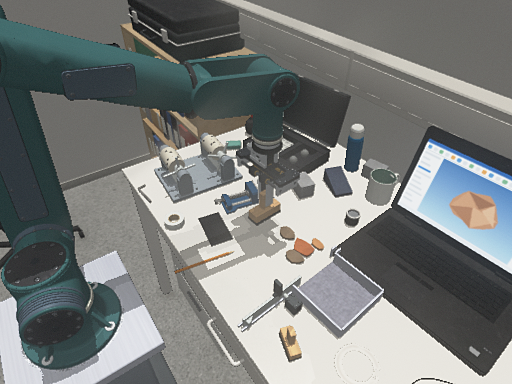

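View pics/side7.png

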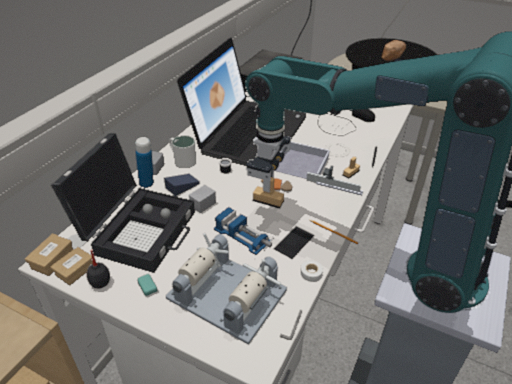

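```bash
cat >> h.py <<'E'
FO=np.array([.545,-.293]);FY=np.radians(4.5)
FR=np.array([[np.cos(FY),-np.sin(FY)],[np.sin(FY),np.cos(FY)]])
def W2F(p): return (np.asarray(p)[...,:2]-FO)@FR
def F2W(p): return np.asarray(p)@FR.T+FO
E
python3 - <<'E'
from h import *
np.set_printoptions(precision=4,suppress=True)
s,c=load('wrist7')
P=lambda pts,z:np.array([pl(c,a/1.5606,b/1.5606,z)[:2] for a,b in pts])
for n,pts,z in [('upperwall bottom',[(766,196),(799,192)],0),('floor edge low',[(733,388)],0),('gate end top',[(755,405),(718,392)],.034),('orange',[(630,180),(706,180),(665,162),(665,205)],.01),('red',[(576,255),(686,250),(630,214),(605,295)],.014),('b1',[(590,345),(683,312),(635,288),(625,350)],.012),('b2',[(470,250),(564,250),(515,215),(515,282)],.012)]:
    p=P(pts,z);print(n,p.tolist().__repr__()[:0],p,'F',W2F(p)*1000)
E
```

```text
upperwall bottom  [[ 0.6139 -0.2106]
 [ 0.6175 -0.2287]] F [[75.1776 76.7692]
 [77.2933 58.4457]]
floor edge low  [[ 0.4936 -0.2242]] F [[-45.821   72.6029]]
gate end top  [[ 0.4997 -0.2114]
 [ 0.5062 -0.1884]] F [[-38.7678  84.8606]
 [-30.4501 107.3499]]
orange  [[ 0.6172 -0.1265]
 [ 0.6201 -0.1678]
 [ 0.6278 -0.1433]
 [ 0.6053 -0.1485]] F [[ 85.0131 160.3643]
 [ 84.7416 118.9667]
 [ 94.337  142.7175]
 [ 71.4374 139.2818]]
red  [[ 0.5746 -0.1028]
 [ 0.5819 -0.1636]
 [ 0.5993 -0.1283]
 [ 0.5527 -0.1235]] F [[ 44.4708 187.2554]
 [ 46.9076 126.0734]
 [ 67.0825 159.9485]
 [ 21.0093 168.3223]]
b1  [[ 0.5209 -0.1216]
 [ 0.5453 -0.172 ]
 [ 0.5576 -0.1409]
 [ 0.5192 -0.1431]] F [[-10.6081 172.7866]
 [  9.7682 120.6129]
 [ 24.5117 150.6043]
 [-13.9635 151.4908]]
b2  [[ 0.5728 -0.0436]
 [ 0.5766 -0.0964]
 [ 0.5941 -0.0661]
 [ 0.5562 -0.0715]] F [[ 47.3226 246.4468]
 [ 46.9747 193.5214]
 [ 66.7235 222.3238]
 [ 28.5383 219.9559]]
```

{"fn": "arm_command", "kwargs": {
  "plan": [0.5, 0, 2.3, 0, 0, 0, 1, 0, 0, 2.2, 0, 0, 0, 1, 0, 1.5, 0, 0, 0, 0, 1, 0, 1.5, 0, 0, 0, 0, 1, 0, 1.5, 0, 0, 0, 0, 1, 0, 1.5, 0, 0, 0, 0, 1, 0, 1.5, 0, 0, 0, 0, 1, 0, 1.5, 0, 0, 0, 0, 1]
}}

```text
time: 10.45
tool_pos: [0.5491, -0.0953, 0.0577]
ee_rot: [3.142, -0.0, 0.07]
wrist_force: [0.2, 0.5, -1.9]
width: 0.0175
```

Run:
```python
from h import *
take('8');o=robot.get_obs();print(o['tool_pos'],o['ee_rot'],o['wrist_force'],o['width'],W2F(o['tool_pos']))
s,c=load('wrist8');crop(s,'w8.png',0,0,512,384,1.56)
```

```text
[ 0.54899292 -0.0951268   0.05745004] [ 3.14151438e+00 -5.45257213e-05  6.83556567e-02] [-0.08653316 -0.06995217 -1.52882677] 0.01765229992487069 [0.01950556 0.19694994]
```

View pics/w8.png

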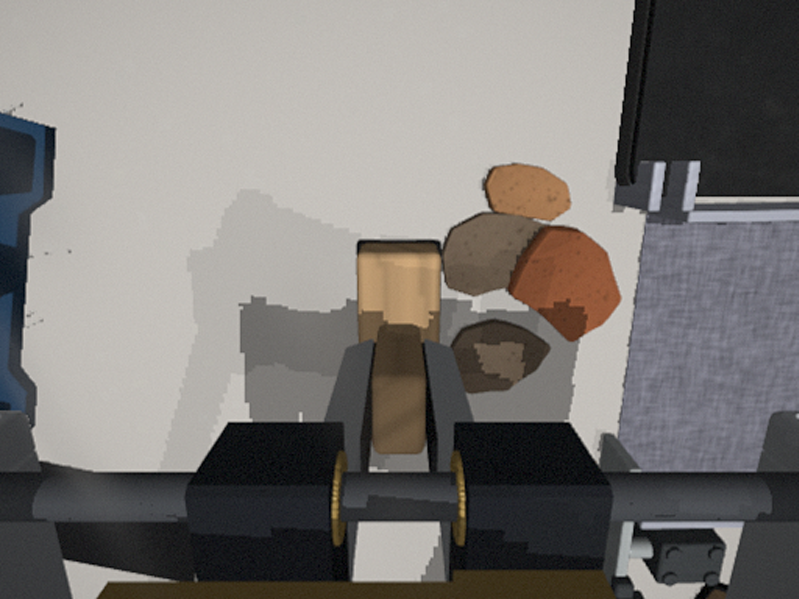

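{"fn": "arm_command", "kwargs": {
  "plan": [0, 1.3, 0, 0, 0, 0, 1, 0, 1.3, 0, 0, 0, 0, 1, 0, 1.3, 0, 0, 0, 0, 1, 0, 1.3, 0, 0, 0, 0, 1, 0, 1.3, 0, 0, 0, 0, 1]
}}

```text
time: 11.22
tool_pos: [0.5535, -0.16, 0.0575]
ee_rot: [-3.142, -0.0, 0.07]
wrist_force: [-0.7, 0.2, -1.3]
width: 0.0181
```

Run:
```python
from h import *
take('9');o=robot.get_obs();print(o['tool_pos'],o['ee_rot'],o['wrist_force'],o['width'],W2F(o['tool_pos']))
s,c=load('wrist9');crop(s,'w9.png',0,0,512,384,1.56)
```

```text
[ 0.55349685 -0.16003189  0.05746929] [ 3.14126243e+00 -8.42439135e-05  6.84570408e-02] [-0.63688885 -0.21841221 -2.46992443] 0.01833491212379865 [0.01890321 0.13189156]
```

View pics/w9.png

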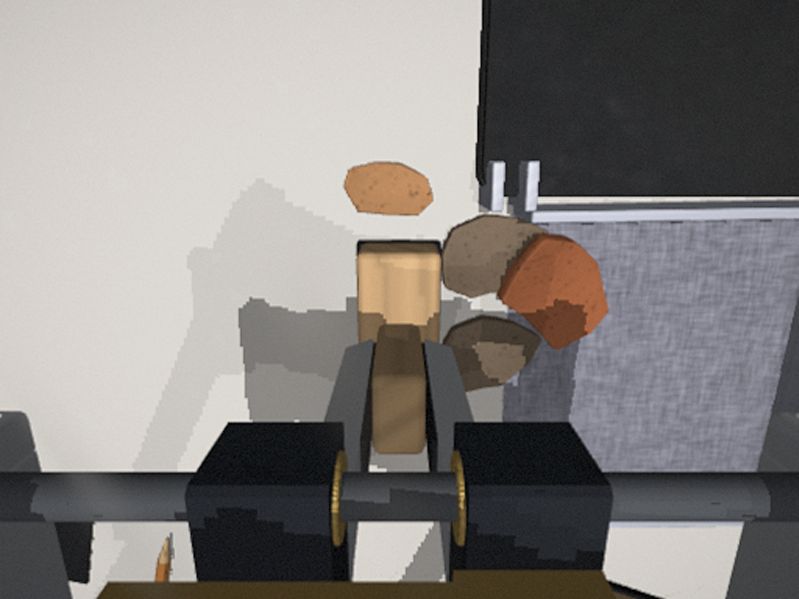

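{"fn": "arm_command", "kwargs": {
  "plan": [0, 1.3, 0, 0, 0, 0, 1, 0, 1.3, 0, 0, 0, 0, 1, 0, 1.3, 0, 0, 0, 0, 1, 0, 1.3, 0, 0, 0, 0, 1, 0, 1.3, 0, 0, 0, 0, 1, 0, 1.2, 0, 0, 0, 0, 1]
}}

```text
time: 12.12
tool_pos: [0.5589, -0.2368, 0.0575]
ee_rot: [3.142, -0.0, 0.07]
wrist_force: [0.7, 1.1, -1.7]
width: 0.018
```

Run:
```python
from h import *
take('10');o=robot.get_obs();print(o['tool_pos'],o['ee_rot'],o['wrist_force'],o['width'],W2F(o['tool_pos']))
s,c=load('wrist10');crop(s,'w10.png',0,0,512,384,1.56)
```

```text
[ 0.55885714 -0.23673126  0.05747999] [ 3.14126013e+00 -1.33024528e-04  6.87259408e-02] [-0.31290727  0.63720107 -2.29402636] 0.01778767244412915 [0.01822921 0.05500806]
```

View pics/w10.png

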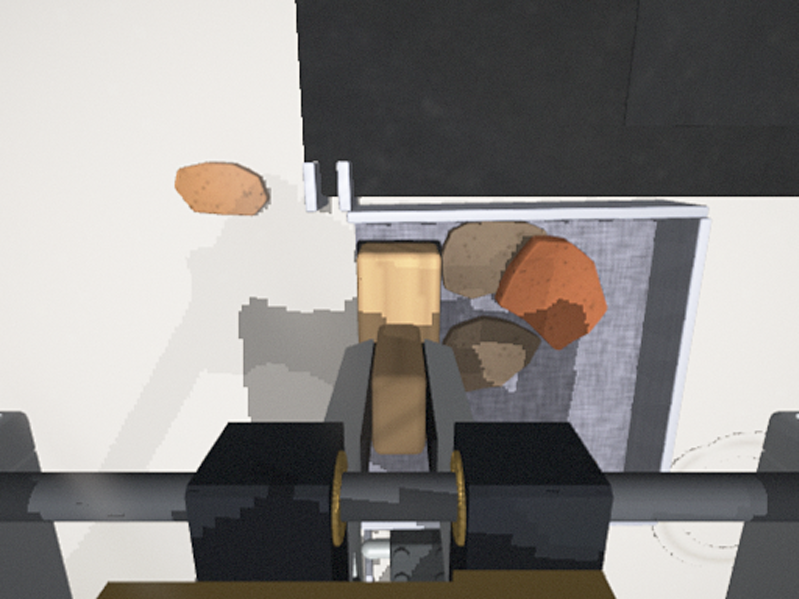

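{"fn": "arm_command", "kwargs": {
  "plan": [0, 1, 0, 0, 0, 0, 1, 0, 0.5, 0, 0, 0, 0, 1, 0, -3, 0, 0, 0, 0, 1, 0, -4, 0, 0, 0, 0, 1, 0, -2, -2.5, 0, 0, 0, 1, 0, -4, -2.5, 0, 0, 0, 1, 0, -5, 0, 0, 0, 0, 1, 0, 0, 0, 0, 0, 0, 1]
}}

```text
time: 13.28
tool_pos: [0.5474, -0.0684, 0.1083]
ee_rot: [-3.141, -0.001, 0.074]
wrist_force: [0.3, -0.6, -2.8]
width: 0.0178
```

Run:
```python
from h import *
take('11');o=robot.get_obs();print(o['tool_pos'],o['ee_rot'],o['wrist_force'],o['width'],W2F(o['tool_pos']))
s,c=load('wrist11');crop(s,'w11.png',0,0,512,384,1.56)
```

```text
[ 0.54737946 -0.0718114   0.10743712] [ 3.14073381e+00 -1.80680674e-05  6.98560230e-02] [-0.09267638  0.19414471 -1.88266721] 0.017786997612905375 [0.01972638 0.22032006]
```

View pics/w11.png

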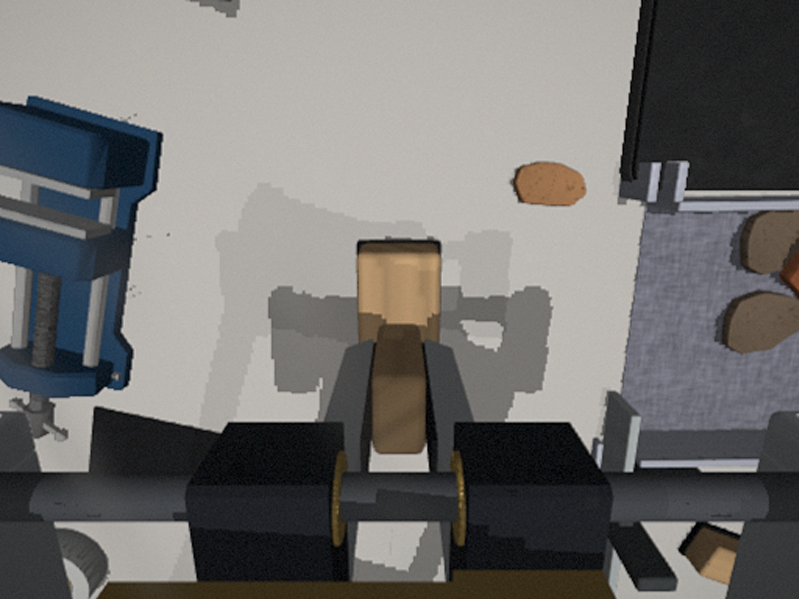

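Run:
```python
from h import *
np.set_printoptions(precision=4,suppress=True)
s,c=load('wrist11')
P=lambda pts,z:np.array([pl(c,a/1.5606,b/1.5606,z)[:2] for a,b in pts])
for n,pts,z in [('orange',[(513,183),(586,185),(550,162),(550,206)],.01),('b1 near',[(722,320)],.012),('b2near',[(742,240)],.012),('laptop corner',[(622,165)],.0),('post bottom',[(618,200)],0)]:
    p=P(pts,z);print(n,p,'F',W2F(p)*1000)
s,c=load('scene11');print('cup',pl(c,352,217,.03))
```

```text
orange [[ 0.621  -0.1308]
 [ 0.6228 -0.1716]
 [ 0.6336 -0.1496]
 [ 0.6099 -0.1534]] F [[ 88.4999 155.6883]
 [ 87.1023 114.9369]
 [ 99.6015 136.0084]
 [ 75.6965 134.0623]]
b1 near [[ 0.5505 -0.2664]] F [[ 7.5641 26.043 ]]
b2near [[ 0.5988 -0.2653]] F [[55.8545 23.4254]]
laptop corner [[ 0.6351 -0.1941]] F [[97.5729 91.566 ]]
post bottom [[ 0.6155 -0.1957]] F [[77.8879 91.4641]]
cup [ 0.7518 -0.1456  0.03  ]
```

{"fn": "arm_command", "kwargs": {
  "plan": [0, 0, 0, 0, 0, -10, 1, 0, 0, 0, 0, 0, -10, 1, 0, 0, 0, 0, 0, -10, 1, 0, 0, 0, 0, 0, -10, 1, 0, 0, 0, 0, 0, -10, 1, 0, 0, 0, 0, 0, -10, 1, 0, 0, 0, 0, 0, -10, 1, 0, 0, 0, 0, 0, -10, 1]
}}

```text
time: 14.42
tool_pos: [0.5473, -0.0729, 0.1071]
ee_rot: [-3.141, 0.0, 1.47]
wrist_force: [0.6, -0.4, -1.7]
width: 0.0179
```

{"fn": "arm_command", "kwargs": {
  "plan": [0, 0, 0, 0, 0, -10, 1, -2.5, 4, 0, 0, 0, 0, 1, -2.5, 4, 0, 0, 0, 0, 1, -2, 3.3, 0, 0, 0, 0, 1, 0, 0, 0, 0, 0, 0, 1]
}}

```text
time: 15.05
tool_pos: [0.666, -0.1363, 0.1053]
ee_rot: [-3.14, 0.0, 1.637]
wrist_force: [-0.7, -0.3, -2.8]
width: 0.0175
```

Run:
```python
from h import *
take('12');o=robot.get_obs();print(o['tool_pos'],o['ee_rot'],o['wrist_force'],o['width'],W2F(o['tool_pos']))
s,c=load('wrist12');crop(s,'w12.png',0,0,512,384,1.56)
```

```text
[ 0.66409486 -0.1337926   0.10684203] [-3.14001111e+00 -5.51676411e-04  1.63946370e+00] [ 0.58212217 -0.25499043 -2.55144948] 0.01763298305955638 [0.131219   0.14937254]
```

View pics/w12.png

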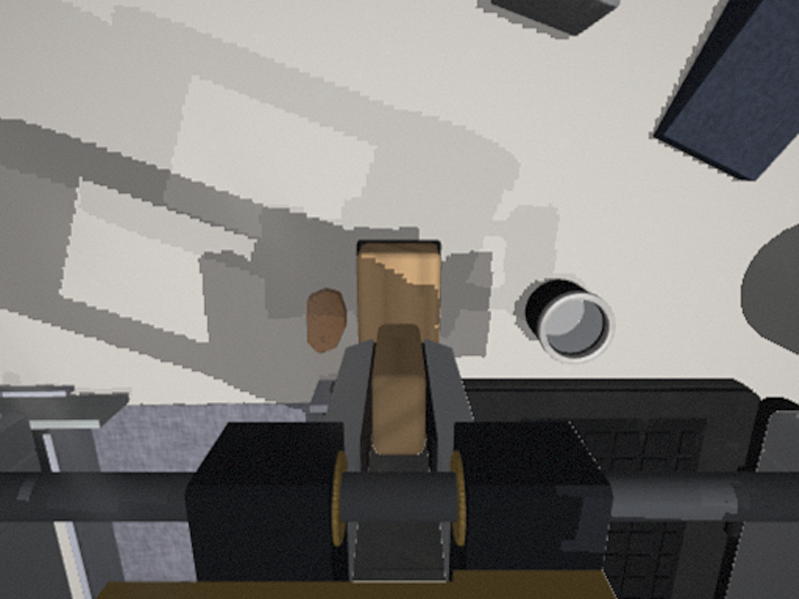

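{"fn": "arm_command", "kwargs": {
  "plan": [0.3, 0, 2.5, 0, 0, 0, 1, 0, 0, 2.5, 0, 0, 0, 1, 0, -1.2, 0, 0, 0, 0, 1, 0, -1.2, 0, 0, 0, 0, 1, 0, -1.2, 0, 0, 0, 0, 1, 0, -1.2, 0, 0, 0, 0, 1, 0, -1.2, 0, 0, 0, 0, 1, 0, 0, 0, 0, 0, 0, 1]
}}

```text
time: 16.2
tool_pos: [0.604, -0.1345, 0.0577]
ee_rot: [-3.141, -0.0, 1.64]
wrist_force: [0.1, 0.3, -1.8]
width: 0.0176
```

Run:
```python
from h import *
take('13');o=robot.get_obs();print(o['tool_pos'],o['ee_rot'],o['wrist_force'],o['width'],W2F(o['tool_pos']))
s,c=load('wrist13');crop(s,'w13.png',0,0,512,384,1.56)
P=lambda pts,z:np.array([pl(c,a/1.5606,b/1.5606,z)[:2] for a,b in pts])
```

```text
[ 0.60514259 -0.13440431  0.05756775] [3.14107386e+00 4.94620342e-05 1.64060500e+00] [ 0.23226338  0.70773726 -1.64817587] 0.017680052103932593 [0.07240047 0.15338806]
```

View pics/w13.png

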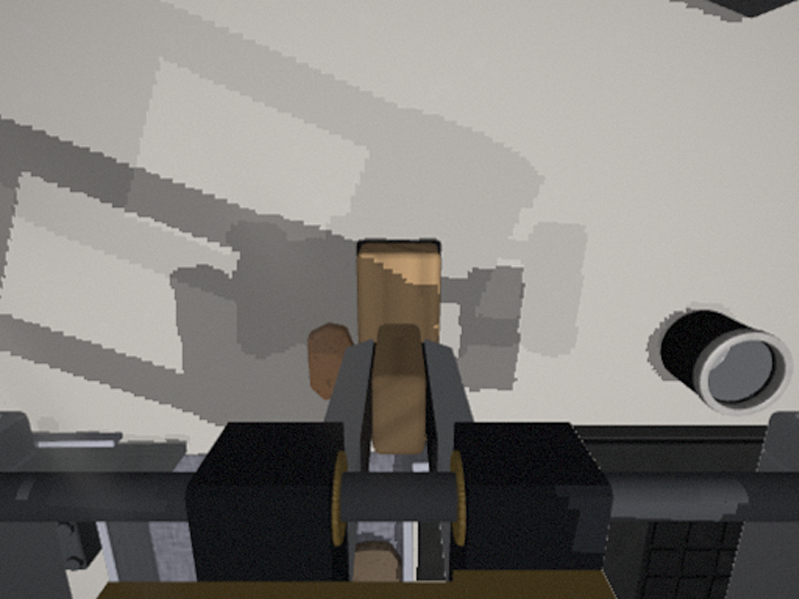

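{"fn": "arm_command", "kwargs": {
  "plan": [0, 0.5, 0, 0, 0, 0, 1, 0, 0, -4.5, 0, 0, 0, 1, 3.5, -3, 0, 0, 0, 0, 1, 3.5, -2.7, 0, 0, 0, 0, 1, 0, 0, 0, 0, 0, 10, 1, 0, 0, 0, 0, 0, 10, 1, 0, 0, 0, 0, 0, 10, 1, 0, 0, 0, 0, 0, 10, 1]
}}

```text
time: 17.35
tool_pos: [0.5488, -0.068, 0.1026]
ee_rot: [3.141, -0.0, 0.937]
wrist_force: [-0.1, -0.4, -1.8]
width: 0.0179
```

{"fn": "arm_command", "kwargs": {
  "plan": [0, 0, 0, 0, 0, 10, 1, 0, 0, 0, 0, 0, 10, 1, 0, 0, 0, 0, 0, 10, 1, 0, 0, 0, 0, 0, 10, 1, 0, 0, 0, 0, 0, 10, 1, 0, 0, 0, 0, 0, 0, 1]
}}

```text
time: 18.1
tool_pos: [0.5487, -0.0681, 0.1025]
ee_rot: [-3.142, -0.0, 0.072]
wrist_force: [0.3, 0.7, -1.4]
width: 0.0175
```

Run:
```python
from h import *
take('14');o=robot.get_obs();print(o['tool_pos'],o['ee_rot'],o['wrist_force'],o['width'],W2F(o['tool_pos']))
s,c=load('wrist14');crop(s,'w14.png',0,0,512,384,1.56)
```

```text
[ 0.54839237 -0.06812365  0.10245429] [-3.14156550e+00 -1.18147503e-04  7.20720930e-02] [-0.36016579  0.48111381 -1.60976054] 0.018052529347531987 [0.02102551 0.22391697]
```

View pics/w14.png

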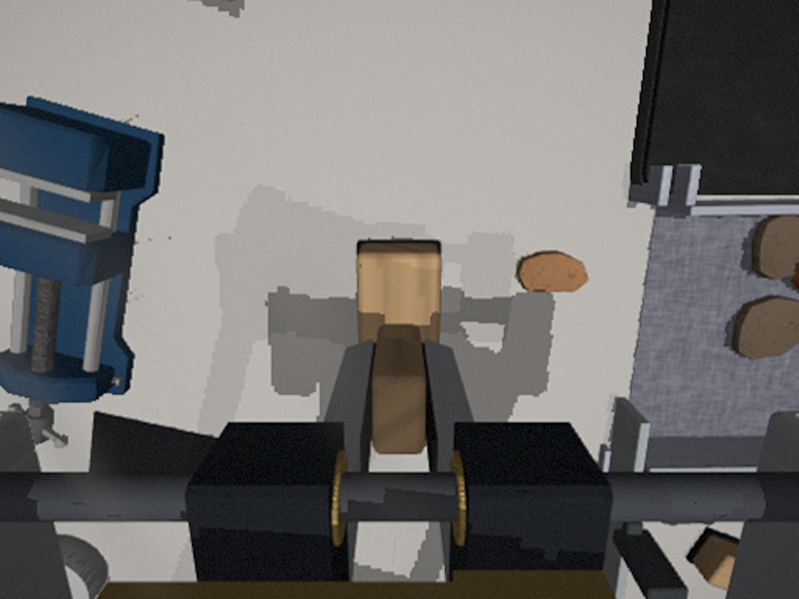

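{"fn": "arm_command", "kwargs": {
  "plan": [0, 0, 2.3, 0, 0, 0, 1, 0, 0, 2.2, 0, 0, 0, 1, 0, 1.5, 0, 0, 0, 0, 1, 0, 1.5, 0, 0, 0, 0, 1, 0, 1.5, 0, 0, 0, 0, 1, 0, 1.5, 0, 0, 0, 0, 1, 0, 1.5, 0, 0, 0, 0, 1, 0, 1.5, 0, 0, 0, 0, 1]
}}

```text
time: 19.25
tool_pos: [0.5545, -0.1591, 0.0576]
ee_rot: [3.142, -0.0, 0.07]
wrist_force: [-0.7, 0.6, -2.8]
width: 0.0178
```

{"fn": "arm_command", "kwargs": {
  "plan": [0, 1.5, 0, 0, 0, 0, 1, 0, 1.3, 0, 0, 0, 0, 1, 0, 1.3, 0, 0, 0, 0, 1, 0, 1.3, 0, 0, 0, 0, 1, 0, 1.2, 0, 0, 0, 0, 1, 0, 0, 0, 0, 0, 0, 1]
}}

```text
time: 20.0
tool_pos: [0.5591, -0.2247, 0.0575]
ee_rot: [3.141, -0.0, 0.069]
wrist_force: [0.2, -0.2, -1.7]
width: 0.0177
```

Run:
```python
from h import *
take('15');o=robot.get_obs();print(o['tool_pos'],o['ee_rot'],o['wrist_force'],o['width'],W2F(o['tool_pos']))
s,c=load('wrist15');crop(s,'w15.png',0,0,512,384,1.56)
```

```text
[ 0.55898835 -0.22345413  0.05744553] [-3.14120462e+00  3.99301093e-05  7.00133375e-02] [ 0.38876449  0.42596621 -2.68541799] 0.017804211993895973 [0.01940173 0.06823397]
```

View pics/w15.png

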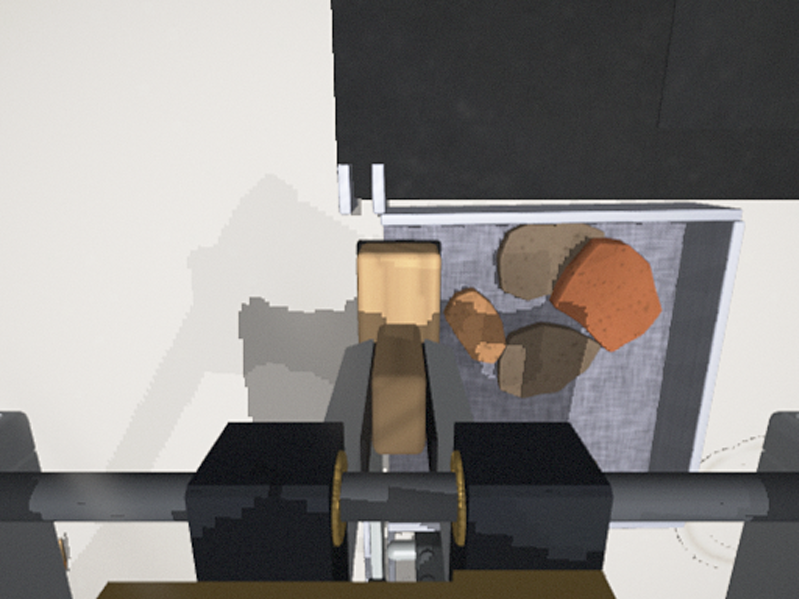

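{"fn": "arm_command", "kwargs": {
  "plan": [0, -2.5, 0, 0, 0, 0, 1, 0, -4, 0, 0, 0, 0, 1, 0, -4, 0, 0, 0, 0, 1, 0, -4, 0, 0, 0, 0, 1, 0, 0, 0, 0, 0, 0, 1, 0, 0, 0.2, 0, 0, 0, 1, 0, 0, 0.2, 0, 0, 0, 1, 0, 0, 0, 0, 0, 0, 1]
}}

```text
time: 21.15
tool_pos: [0.5489, -0.0798, 0.0533]
ee_rot: [3.142, 0.0, 0.069]
wrist_force: [0.3, 0.1, -1.4]
width: 0.0178
```

Run:
```python
from h import *
take('16');o=robot.get_obs();print(o['tool_pos'],o['ee_rot'],o['wrist_force'],o['width'],W2F(o['tool_pos']))
s,c=load('side16');crop(s,'s16.png',200,110,400,240,4)
```

```text
[ 0.5487976  -0.0796995   0.05330041] [-3.14149583e+00  3.11177665e-04  6.87450078e-02] [-0.6384602   0.33126006 -2.51853731] 0.017775794197571637 [0.02052126 0.21234501]
```

View pics/s16.png

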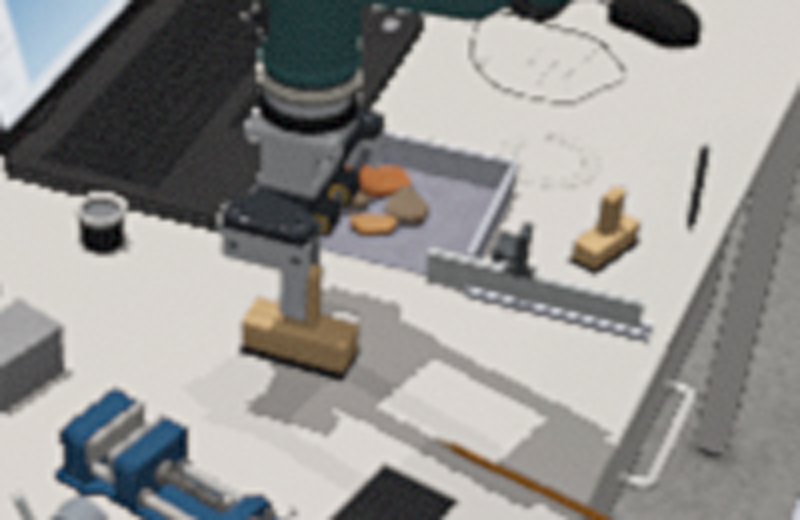

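{"fn": "arm_command", "kwargs": {
  "plan": [0, 0, 0.1, 0, 0, 0, 1, 0, 0, 0, 0, 0, 0, 1]
}}

```text
time: 21.55
tool_pos: [0.5489, -0.0796, 0.0533]
ee_rot: [3.141, -0.0, 0.07]
wrist_force: [-2.1, -1.3, 3.7]
width: 0.0176
```

{"fn": "arm_command", "kwargs": {
  "plan": [0, 0, 0.1, 0, 0, 0, 1, 0, 0, 0, 0, 0, 0, 1]
}}

```text
time: 21.8
tool_pos: [0.549, -0.0796, 0.0532]
ee_rot: [3.14, -0.001, 0.07]
wrist_force: [-5.5, -0.5, 8.4]
width: 0.0178
```

{"fn": "arm_command", "kwargs": {
  "plan": [0, 0, -0.2, 0, 0, 0, 1, 0, 0, 0, 0, 0, 0, 0, 0, 0, 0, 0, 0, 0, 0, 0, 0, 0, 0, 0, 0, 0, 0, 0, 0, 0, 0, 0, 0, 0, 0, 0, 0, 0, 0, 0, 0, 0, -5, 0, 0, 0, 0, 0, 0, -5, 0, 0, 0, 0]
}}

```text
time: 22.8
tool_pos: [0.5483, -0.079, 0.1538]
ee_rot: [-3.141, 0.002, 0.07]
wrist_force: [0.8, 0.1, -0.4]
width: 0.0845
```

Run:
```python
from h import *
take('17');o=robot.get_obs();print(o['tool_pos'],o['ee_rot'],o['width'],W2F(o['tool_pos']))
s,c=load('wrist17');crop(s,'w17.png',0,0,512,384,1.56)
s,c=load('scene17');crop(s,'c17.png',230,190,400,370,4)
```

```text
[ 0.55114175 -0.07969299  0.15768349] [ 3.13897227 -0.00801841  0.0698529 ] 0.09326502222698554 [0.0228587  0.21216758]
```

View pics/w17.png

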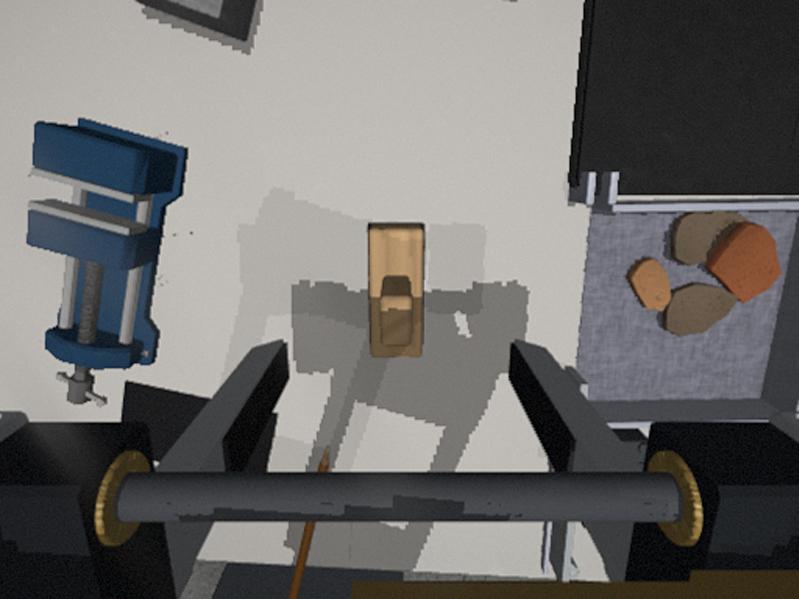

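View pics/c17.png

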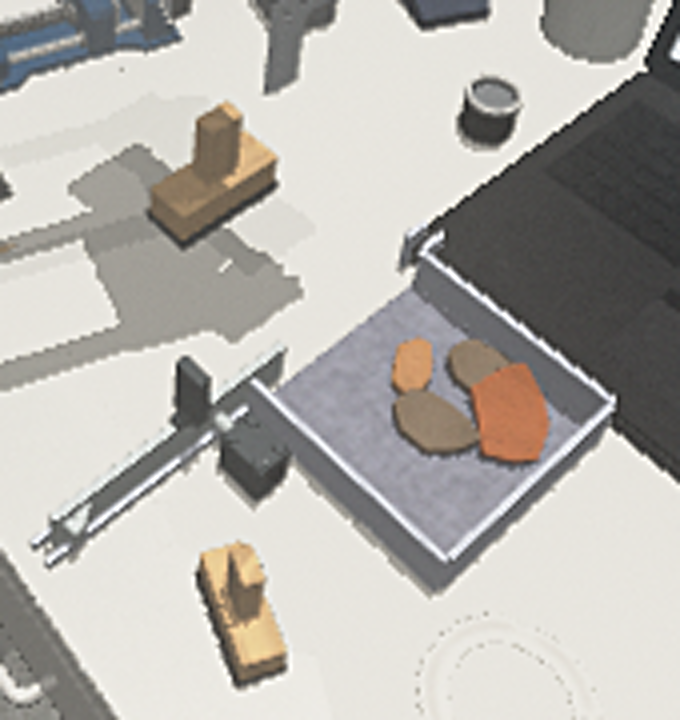

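{"fn": "arm_command", "kwargs": {
  "plan": [-4.5, 3.5, 0, 0, 0, 0, 1, -4.5, 3.5, 0, 0, 0, 0, 1, -4, 3.5, 0, 0, 0, 0, 1, -4, 3, 0, 0, 0, 0, 1, 0, 0, 3, 0, 0, 0, 1, 0, 0, 0, 0, 0, 0, 1, 0, 0, 0, 0, 0, 0, 1, 0, 0, 0, 0, 0, 0, 1]
}}

```text
time: 23.95
tool_pos: [0.3896, -0.2256, 0.1243]
ee_rot: [3.141, -0.001, 0.071]
wrist_force: [0.2, 0.2, -0.9]
width: 0.0174
```

Run:
```python
from h import *
take('18');o=robot.get_obs();print(o['tool_pos'],o['ee_rot'],o['width'],W2F(o['tool_pos']))
s,c=load('wrist18');crop(s,'w18.png',0,0,512,384,1.56)
s,c=load('side18');crop(s,'s18.png',240,110,400,240,4.5)
```

```text
[ 0.38939115 -0.2256119   0.12418767] [ 3.14074067e+00 -1.02111922e-03  7.07780471e-02] 0.005500800544993128 [-0.14984195  0.0793893 ]
```

View pics/w18.png

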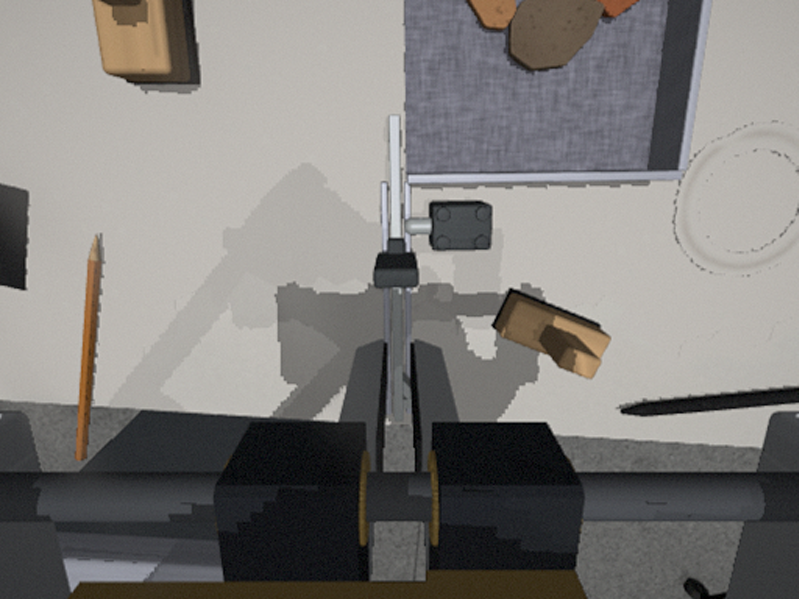

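View pics/s18.png

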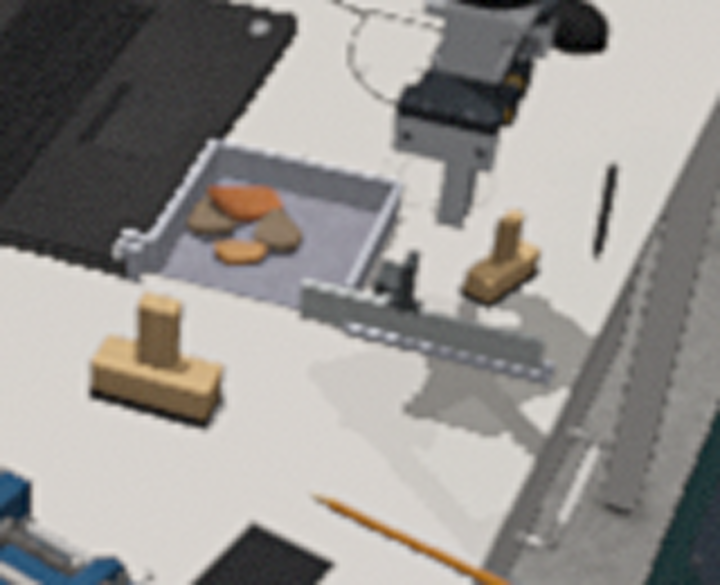

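{"fn": "arm_command", "kwargs": {
  "plan": [0, 0, 3.5, 0, 0, 0, 1, 0, 0, 3.5, 0, 0, 0, 1, 0.5, 0, 0, 0, 0, 0, 1, 1.2, 0, 0, 0, 0, 0, 1, 1.2, 0, 0, 0, 0, 0, 1, 1.2, 0, 0, 0, 0, 0, 1, 1.2, 0, 0, 0, 0, 0, 1, 1.2, 0, 0, 0, 0, 0, 1]
}}

```text
time: 25.1
tool_pos: [0.4549, -0.2212, 0.0542]
ee_rot: [3.141, -0.001, 0.07]
wrist_force: [-3.6, 1.2, 1.5]
width: 0.0006
```

{"fn": "arm_command", "kwargs": {
  "plan": [1.2, 0, 0, 0, 0, 0, 1, 1.2, 0, 0, 0, 0, 0, 1, 1.2, 0, 0, 0, 0, 0, 1, 1.2, 0, 0, 0, 0, 0, 1, 1.2, 0, 0, 0, 0, 0, 1]
}}

```text
time: 25.72
tool_pos: [0.5129, -0.217, 0.0536]
ee_rot: [-3.141, 0.003, 0.07]
wrist_force: [-6.2, 1.2, 2.8]
width: 0.0004
```

Run:
```python
from h import *
take('19');o=robot.get_obs();print(o['tool_pos'],o['ee_rot'],o['width'],W2F(o['tool_pos']),o['wrist_force'])
s,c=load('wrist19');crop(s,'w19.png',0,0,512,384,1.56)
```

```text
[ 0.5149663  -0.21708355  0.05340285] [ 3.14091900e+00 -2.45886999e-03  7.00806714e-02] 0.0006056357130838352 [-0.02398478  0.07803884] [-0.29147156 -0.04141739  0.41839676]
```

View pics/w19.png

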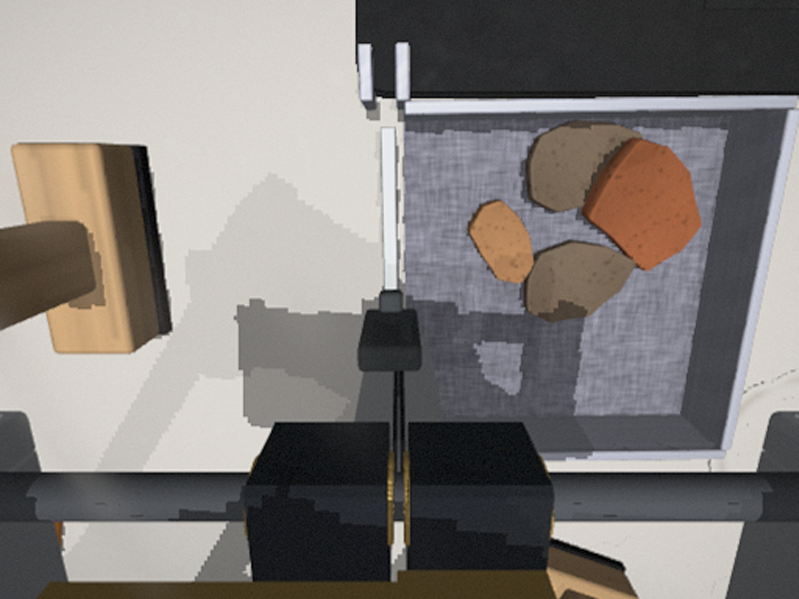

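{"fn": "arm_command", "kwargs": {
  "plan": [0.8, 0, 0, 0, 0, 0, 1, 0.6, 0, 0, 0, 0, 0, 1, 0.4, 0, 0, 0, 0, 0, 1, 0.3, 0, 0, 0, 0, 0, 1, 0, 0, 0, 0, 0, 0, 1]
}}

```text
time: 26.5
tool_pos: [0.5236, -0.2163, 0.0534]
ee_rot: [-3.14, 0.025, 0.069]
wrist_force: [-30.0, -0.6, 17.9]
width: 0.0006
```

{"fn": "arm_command", "kwargs": {
  "plan": [0.2, 0, 0, 0, 0, 0, 1, 0.2, 0, 0, 0, 0, 0, 1, 0, 0, 0, 0, 0, 0, 1]
}}

```text
time: 26.88
tool_pos: [0.5237, -0.2163, 0.0535]
ee_rot: [-3.139, 0.034, 0.069]
wrist_force: [-40.1, -1.2, 23.6]
width: 0.0005
```

{"fn": "arm_command", "kwargs": {
  "plan": [-0.6, 0, 0, 0, 0, 0, 1, -0.6, 0, 0, 0, 0, 0, 1, 0, 0, 0, 0, 0, 0, 1]
}}

```text
time: 27.25
tool_pos: [0.5235, -0.2164, 0.0533]
ee_rot: [-3.141, 0.006, 0.069]
wrist_force: [-9.8, 0.4, 4.9]
width: 0.0004
```

Run:
```python
from h import *
take('20');o=robot.get_obs();print(o['tool_pos'],o['ee_rot'],o['width'],W2F(o['tool_pos']),o['wrist_force'])
s,c=load('wrist20');crop(s,'w20.png',0,0,512,384,1.56)
s,c=load('scene20');crop(s,'c20.png',260,220,400,340,5)
s,c=load('side20');crop(s,'s20.png',250,120,390,220,5)
```

```text
[ 0.52348194 -0.21633257  0.05334128] [-3.14113458  0.0066709   0.0694226 ] 0.001075193596123757 [-0.01543647  0.07811938] [-9.98333991  0.40687383  5.70671299]
```

View pics/w20.png

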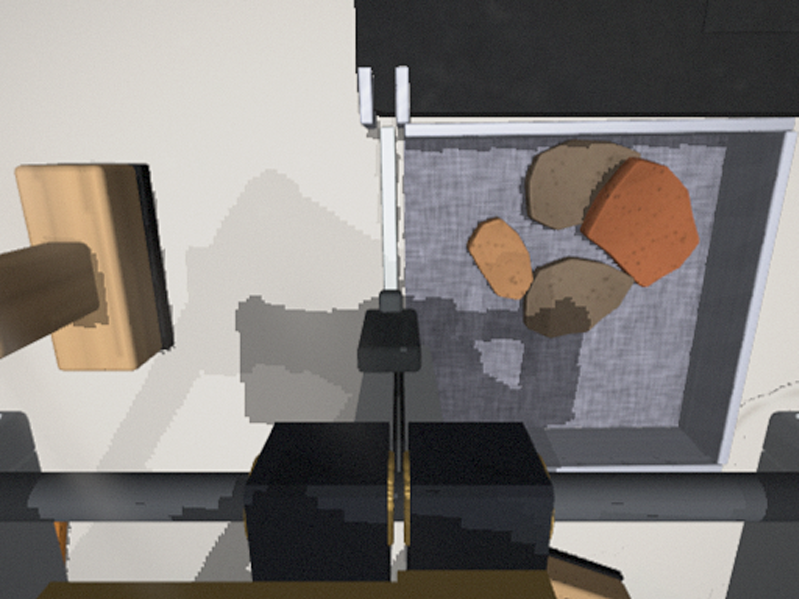

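View pics/c20.png

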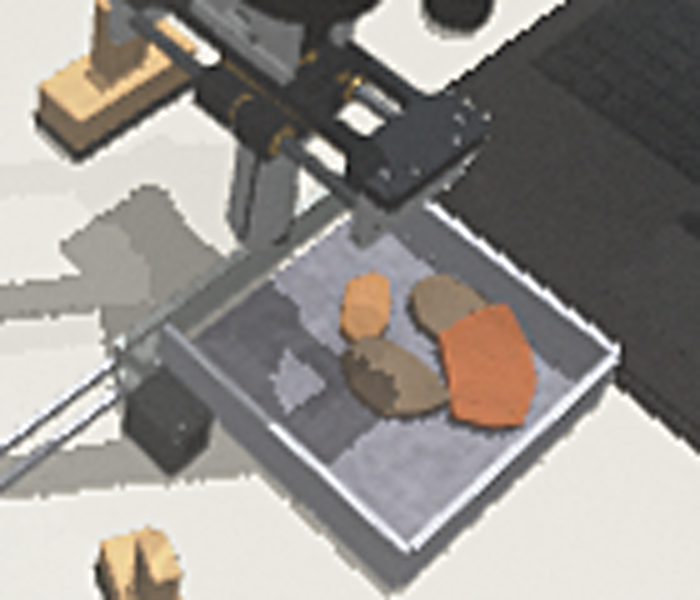

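View pics/s20.png

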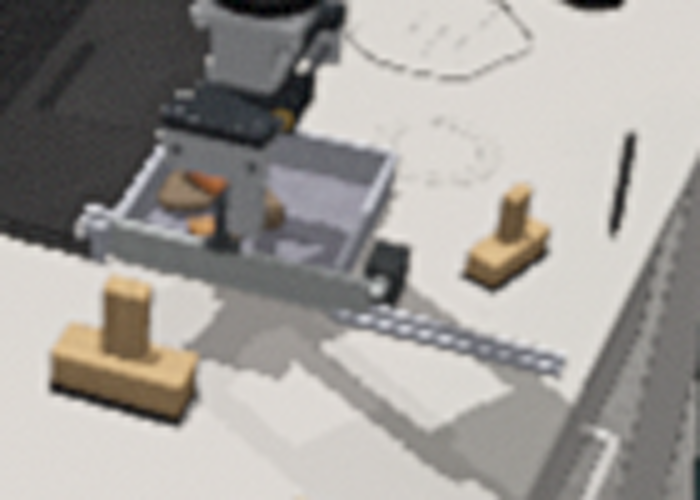

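{"fn": "arm_command", "kwargs": {
  "plan": [-1.5, 0, 0, 0, 0, 0, 1, -2, 0, 0, 0, 0, 0, 1, -1, 0, -5, 0, 0, 0, 1, 0, 0, -6, 0, 0, 0, 1, -5, 0, -3, 0, 0, 0, 1, 0, 0, 0, 0, 0, 0, 1]
}}

```text
time: 28.15
tool_pos: [0.4321, -0.2239, 0.1978]
ee_rot: [3.136, -0.008, 0.068]
wrist_force: [-0.5, 0.4, -0.5]
width: 0.0006
```

Run:
```python
from h import *
take('21');o=robot.get_obs();print(o['tool_pos'],o['ee_rot'],o['width'],W2F(o['tool_pos']),o['wrist_force'])
s,c=load('wrist21');crop(s,'w21.png',0,0,512,384,1.56)
s,c=load('scene21');crop(s,'c21.png',260,220,400,340,5)
```

```text
[ 0.43181638 -0.22236701  0.19238627] [-3.14070914e+00 -1.73710511e-04  6.97232355e-02] 0.0009564940564754633 [-0.10729291  0.07929554] [-0.30605878 -0.25592067 -0.91794616]
```

View pics/w21.png

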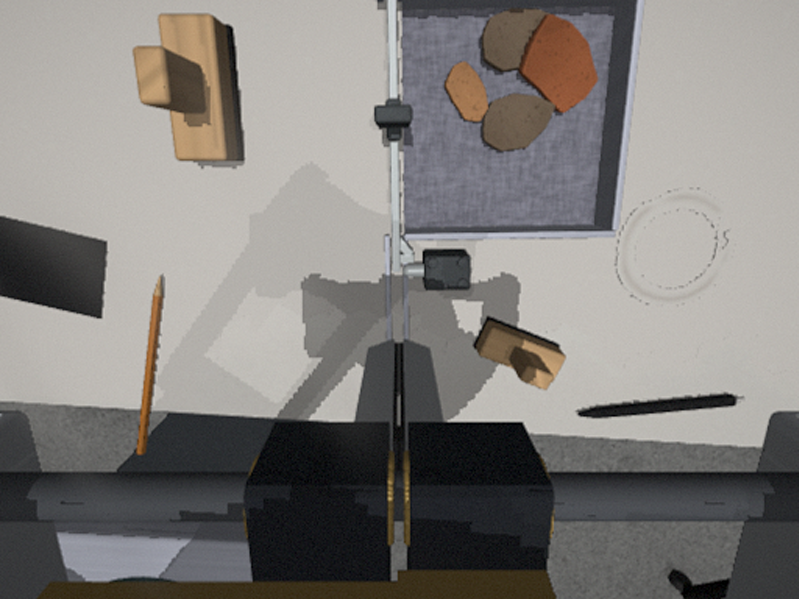

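View pics/c21.png

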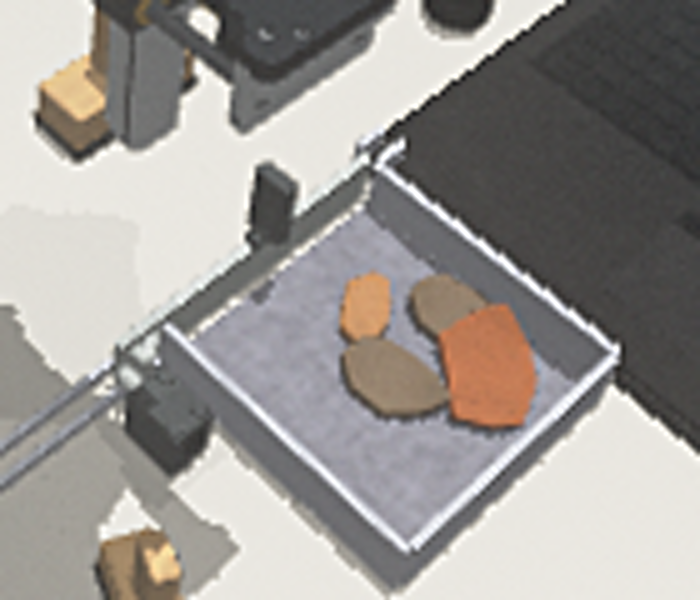

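{"fn": "arm_command", "kwargs": {
  "plan": [4.2, -4.5, 0, 0, 0, 0, 0, 4.2, -4.5, 0, 0, 0, 0, 0, 4.3, -4.4, 0, 0, 0, 0, 0, 0, 0, 4, 0, 0, 0, 0, 0, 0, 0, 0, 0, 0, 0, 0, 0, 0, 0, 0, 0, 0]
}}

```text
time: 29.05
tool_pos: [0.549, -0.0803, 0.153]
ee_rot: [-3.141, 0.001, 0.07]
wrist_force: [0.5, 0.9, 0.8]
width: 0.0571
```

Run:
```python
from h import *
take('22');o=robot.get_obs();print(o['tool_pos'],o['ee_rot'],o['width'],W2F(o['tool_pos']),o['wrist_force'])
s,c=load('wrist22');crop(s,'w22.png',0,0,512,384,1.56)
```

```text
[ 0.54966436 -0.08094678  0.15513622] [ 3.14079264e+00 -2.84921602e-03  6.85893184e-02] 0.0689031719306485 [0.02128748 0.21103357] [-0.81081859  0.39736742 -0.40056581]
```

View pics/w22.png

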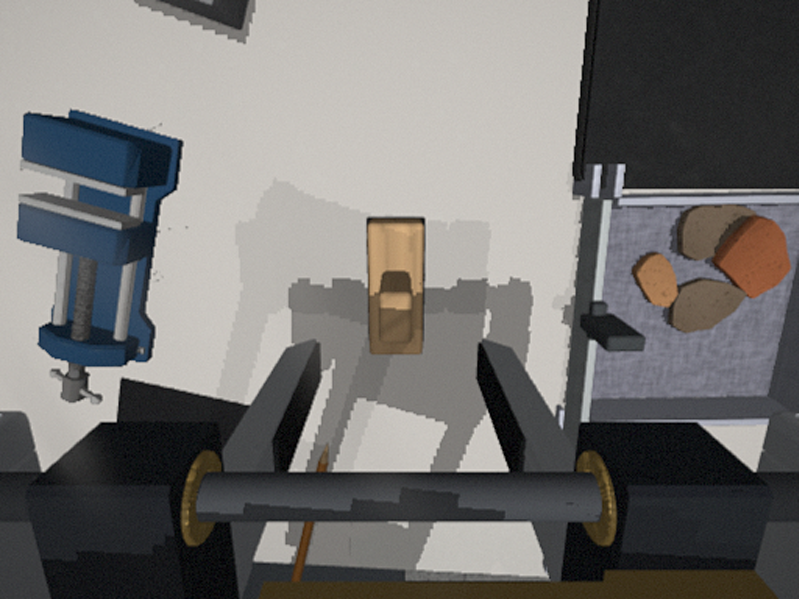

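{"fn": "arm_command", "kwargs": {
  "plan": [0, 0, 5, 0, 0, 0, 0, 0, 0, 4.8, 0, 0, 0, 0, 0, 0, 0, 0, 0, 0, 0, 0, 0, 0, 0, 0, 0, 1, 0, 0, 0, 0, 0, 0, 1, 0, 0, 0, 0, 0, 0, 1, 0, 0, 0, 0, 0, 0, 1, 0, 0, 0, 0, 0, 0, 1]
}}

```text
time: 30.2
tool_pos: [0.5491, -0.0801, 0.0558]
ee_rot: [3.141, -0.001, 0.07]
wrist_force: [0.2, 0.5, 0.8]
width: 0.0474
```

{"fn": "arm_command", "kwargs": {
  "plan": [0, 0, 0, 0, 0, 0, 1, 0, 0, 0, 0, 0, 0, 1, 0, 0, 0, 0, 0, 0, 1, 0, 0, 0, 0, 0, 0, 1]
}}

```text
time: 30.7
tool_pos: [0.5488, -0.08, 0.0552]
ee_rot: [-3.141, 0.0, 0.07]
wrist_force: [0.5, -0.2, -1.0]
width: 0.018
```

{"fn": "arm_command", "kwargs": {
  "plan": [0, 0, -4, 0, 0, 0, 1, 0, 0, -3.5, 0, 0, 0, 1, -4.1, -5.3, 0, 0, 0, 0, 1, -4.1, -5.3, 0, 0, 0, 0, 1, -4, -5.4, 0, 0, 0, 0, 1, 0, 0, 0, 0, 0, -10, 1, 0, 0, 0, 0, 0, -10, 1, 0, 0, 0, 0, 0, -10, 1]
}}

```text
time: 31.7
tool_pos: [0.4246, 0.0609, 0.1301]
ee_rot: [-3.141, 0.0, 0.6]
wrist_force: [0.6, 0.0, -2.3]
width: 0.0178
```

{"fn": "arm_command", "kwargs": {
  "plan": [0, 0, 0, 0, 0, -10, 1, 0, 0, 0, 0, 0, -10, 1, 0, 0, 0, 0, 0, -10, 1, 0, 0, 0, 0, 0, -10, 1, 0, 0, 3, 0, 0, -6, 1, 0, 0, 0, 0, 0, 0, 1]
}}

```text
time: 32.45
tool_pos: [0.4227, 0.0606, 0.0979]
ee_rot: [-3.135, 0.001, 1.395]
wrist_force: [-0.6, 0.1, -1.3]
width: 0.0175
```

Run:
```python
from h import *
take('23');o=robot.get_obs();print(o['tool_pos'],o['ee_rot'],o['width'],o['wrist_force'])
s,c=load('wrist23');crop(s,'w23.png',0,0,512,384,1.56)
```

```text
[0.4255521  0.06065847 0.10120494] [ 3.14061271e+00 -1.61641581e-04  1.39491487e+00] 0.017632971245937955 [ 0.10775401  1.01033827 -1.59595923]
```

View pics/w23.png

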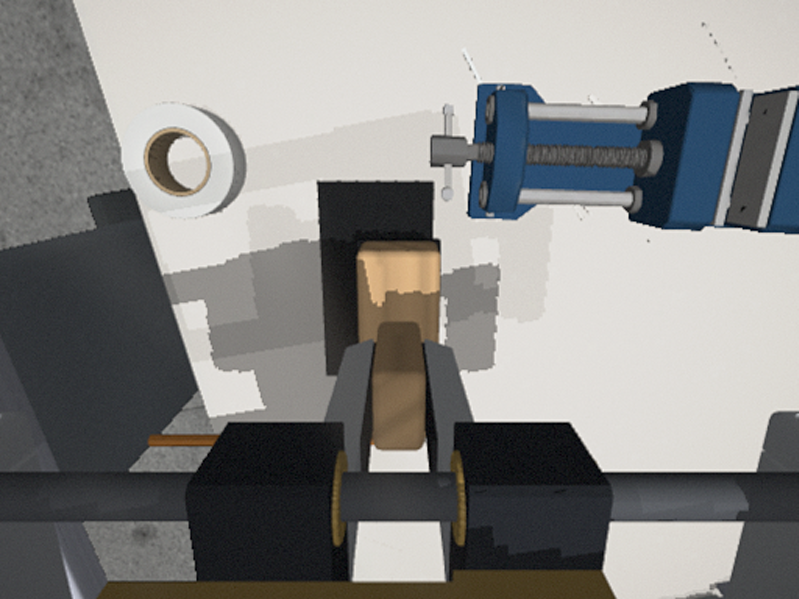

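View pics/side23.png

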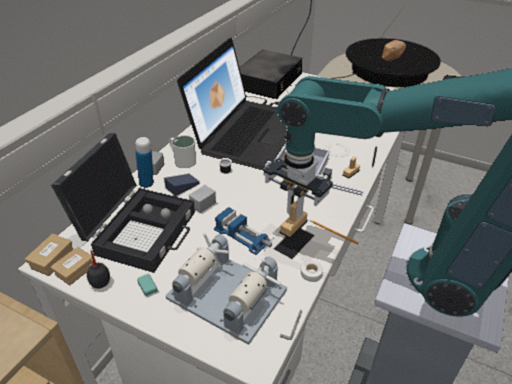

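Run:
```python
from h import *
np.set_printoptions(precision=4,suppress=True)
s,c=load('wrist23');o=pickle.load(open('pics/wrist23.pkl','rb'))[1]
R=Rn.from_euler('xyz',o['ee_rot']).as_matrix()
P=lambda pts,z:np.array([pl(c,a/1.5606,b/1.5606,z) for a,b in pts])
loc=lambda p:(p-o['tool_pos'])@R
print('block end in tool',loc(P([(358,243),(440,243)],.081)))
print('pad top corners tool',loc(P([(318,182),(433,182)],.002)),'left low',loc(P([(328,375)],.002)), 'c',loc(np.array([.4158,.0712,.002])))
p=P([(318,182),(433,182),(328,375)],.002);print(p)
```

```text
block end in tool [[ 0.0471 -0.0147  0.0195]
 [ 0.0471  0.0187  0.0195]]
pad top corners tool [[ 0.0678 -0.0431  0.0985]
 [ 0.0678  0.021   0.0985]] left low [[-0.0501 -0.0424  0.0986]] c [ 0.0088 -0.0108  0.0985]
[[0.3943 0.1349 0.002 ]
 [0.4575 0.1237 0.002 ]
 [0.3743 0.0188 0.002 ]]
```

{"fn": "arm_command", "kwargs": {
  "plan": [0.7, -1.2, 0, 0, 0, 0, 1, 0, 0, 2, 0, 0, 0, 1, 0, 0, 2.1, 0, 0, 0, 1, 0, 0, 0, 0, 0, 0, 1, 0, 0, 0, 0, 0, 0, 1]
}}

```text
time: 33.22
tool_pos: [0.4149, 0.0699, 0.0606]
ee_rot: [3.14, -0.0, 1.396]
wrist_force: [-0.0, 0.4, -1.7]
width: 0.0178
```

Run:
```python
from h import *
take('24');o=robot.get_obs();print(o['tool_pos'],o['ee_rot'],o['width'],o['wrist_force'])
s,c=load('wrist24');crop(s,'w24.png',100,60,400,320,2.6)
```

```text
[0.41522268 0.06975824 0.06061235] [ 3.13963457e+00 -4.46606672e-04  1.39623709e+00] 0.018125240637580836 [-0.72471573 -1.16659627 -1.85146994]
```

View pics/w24.png

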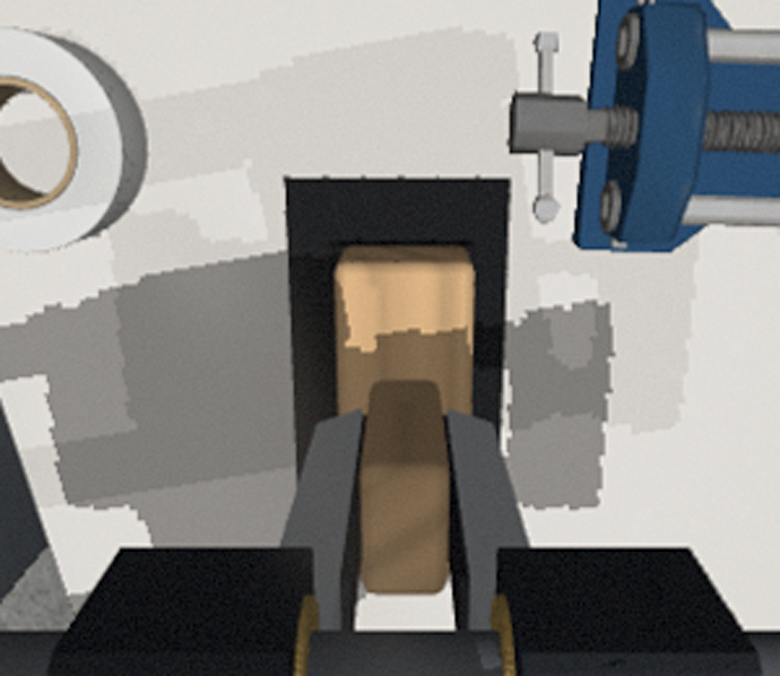

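{"fn": "arm_command", "kwargs": {
  "plan": [0, 0, 0.2, 0, 0, 0, 1, 0, 0, 0.1, 0, 0, 0, 1, 0, 0, 0, 0, 0, 0, 1]
}}

```text
time: 33.75
tool_pos: [0.4148, 0.0697, 0.0572]
ee_rot: [3.141, -0.0, 1.396]
wrist_force: [-1.4, 1.2, 1.5]
width: 0.0179
```

{"fn": "arm_command", "kwargs": {
  "plan": [0, 0, 0.1, 0, 0, 0, 1, 0, 0, 0, 0, 0, 0, 1]
}}

```text
time: 34.0
tool_pos: [0.4149, 0.0697, 0.0571]
ee_rot: [3.141, -0.0, 1.396]
wrist_force: [-3.5, 0.5, 8.8]
width: 0.0182
```

Standing on the pad; release and rise.

{"fn": "arm_command", "kwargs": {
  "plan": [0, 0, -0.1, 0, 0, 0, 1, 0, 0, 0, 0, 0, 0, 0, 0, 0, 0, 0, 0, 0, 0, 0, 0, 0, 0, 0, 0, 0, 0, 0, 0, 0, 0, 0, 0, 0, 0, -5, 0, 0, 0, 0, 0, 0, -5, 0, 0, 0, 0, 0, 0, -4, 0, 0, 0, 0]
}}

```text
time: 35.0
tool_pos: [0.4149, 0.0697, 0.1986]
ee_rot: [3.14, -0.0, 1.396]
wrist_force: [0.6, -0.6, 0.4]
width: 0.0846
```

Run:
```python
from h import *
take('25');o=robot.get_obs();print(o['tool_pos'],o['ee_rot'],o['width'],o['wrist_force'],o['joint_positions'])
s,c=load('wrist25');crop(s,'w25.png',0,0,512,384,1.56)
s,c=load('side25');crop(s,'s25.png',150,130,400,330,3)
```

```text
[0.41606066 0.06972144 0.19904404] [ 3.13584839e+00 -1.23177282e-03  1.39633228e+00] 0.09352294857968281 [ 0.60036221  1.01354492 -0.05250979] [ 3.14339018e-02 -2.04764923e-01  1.67604721e+00  3.14865653e-05
  1.66443560e+00  2.05904523e-01]
```

View pics/w25.png

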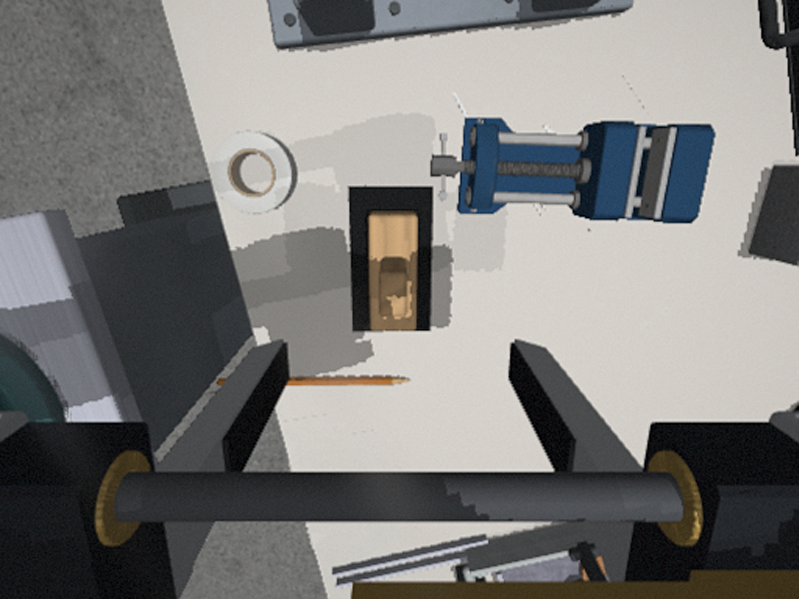

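View pics/s25.png

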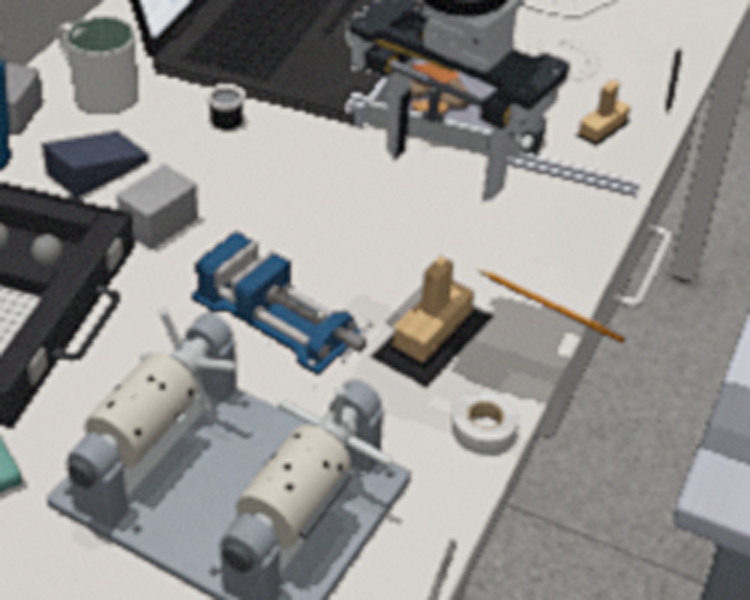

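Run:
```python
from h import *
np.set_printoptions(precision=4,suppress=True)
s,c=load('wrist25');crop(s,'w25c.png',200,100,300,230,6)
```

```text
(no output)
```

View pics/w25c.png

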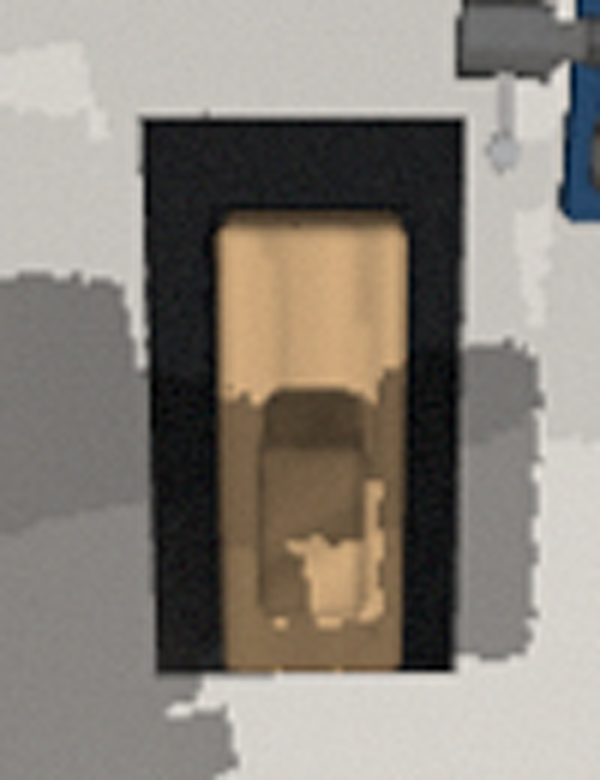

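Run:
```python
from h import *
np.set_printoptions(precision=4,suppress=True)
s,c=load('wrist25')
def rep(n,p,z):
    p=np.array([pl(c,200+a/6,100+b/6,z)[:2] for a,b in p])
    v=(p[0]+p[1]-p[2]-p[3])/2; print(n,p.mean(0),np.linalg.norm(v),np.degrees(np.arctan2(v[1],v[0])))
rep('pad',[(140,118),(465,120),(453,672),(157,672)],.002)
rep('block',[(217,222),(408,222),(400,672),(225,672)],.037)
```

```text
pad [0.4156 0.071 ] 0.11805367804616987 80.00711093779073
block [0.4171 0.0689] 0.0883130392905443 79.83111506617128
```

{"fn": "arm_command", "kwargs": {
  "plan": [4, 1.5, -4, 0, 0, 0, 0, 4, 1.5, -4, 0, 0, 0, 0, 3, 1.2, -4, 0, 0, 0, 0, 0, 0, 0, 0, 0, 0, 0, 0, 0, 0, 0, 0, 0, 0, 0, 0, 0, 0, 0, 0, 0]
}}

```text
time: 35.9
tool_pos: [0.474, 0.1698, 0.3142]
ee_rot: [-3.138, 0.002, 1.395]
wrist_force: [-0.1, -0.1, 0.2]
width: 0.0941
```

Run:
```python
from h import *
take('26');o=robot.get_obs();print(o['tool_pos'],o['ee_rot'],o['width'],o['wrist_force'],o['joint_positions'])
s,c=load('wrist26');crop(s,'w26.png',0,0,512,384,1.56)
s,c=load('scene26');crop(s,'c26.png',130,110,270,220,5.5)
s,c=load('side26');crop(s,'s26.png',150,210,310,340,4.8)
```

```text
[0.4744256  0.16998097 0.31545578] [-3.13999356e+00  7.67473072e-04  1.39527631e+00] 0.09396885797623115 [ 0.8578409   0.133465   -0.18827631] [ 2.31539644e-01 -1.18529926e-02  1.27274116e+00 -7.52911912e-05
  1.88247676e+00  4.07037245e-01]
```

View pics/w26.png

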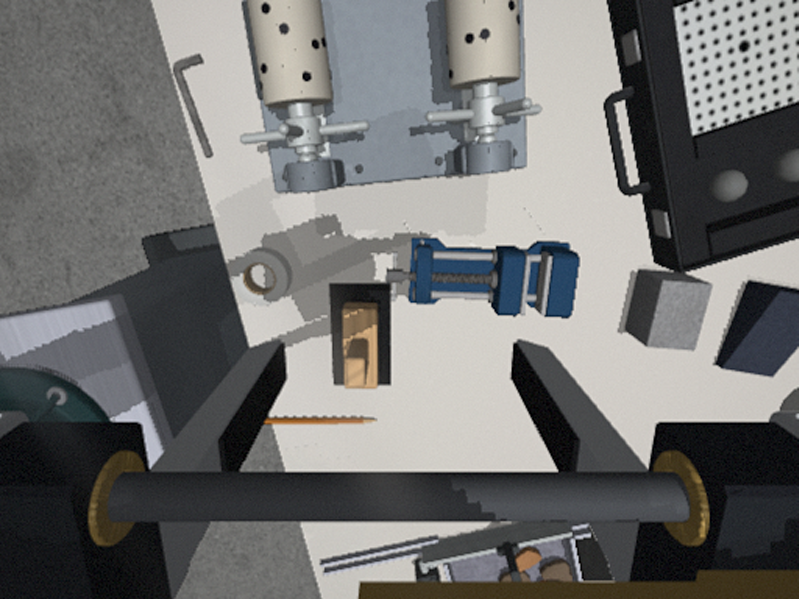

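View pics/c26.png

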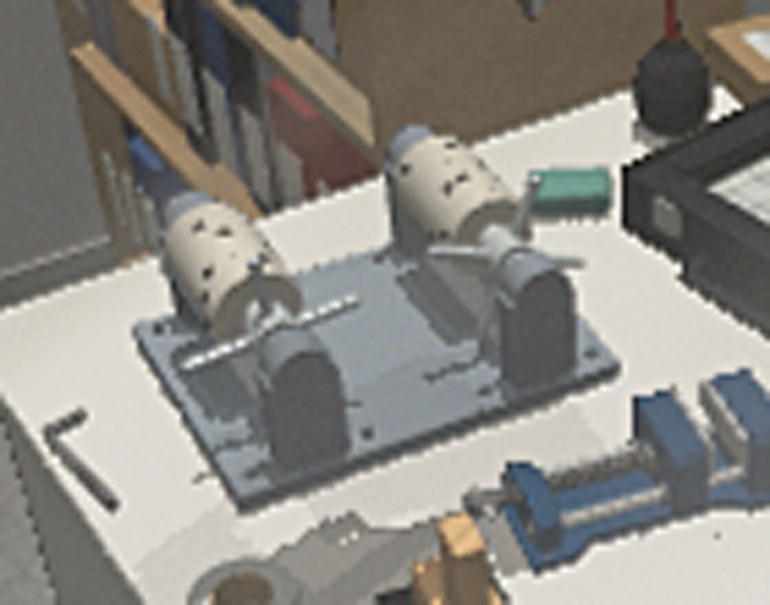

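View pics/s26.png

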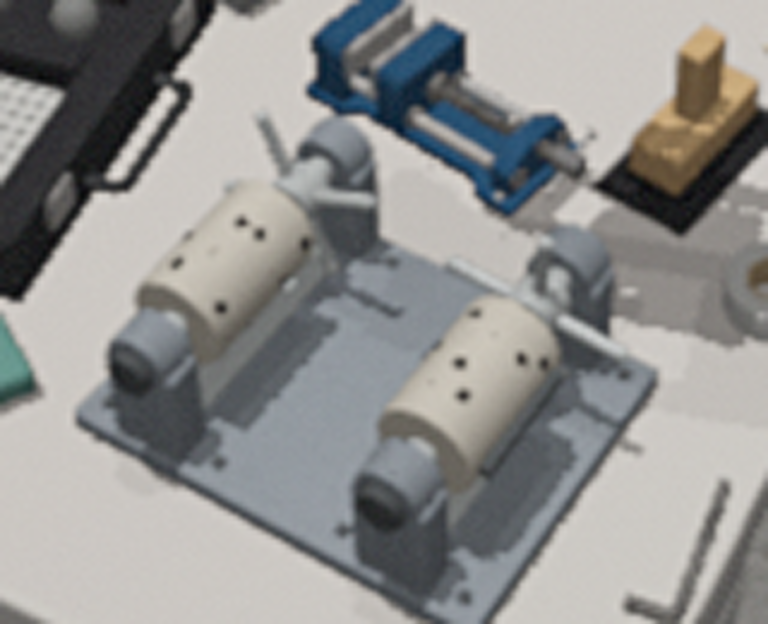

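Run:
```python
from h import *
np.set_printoptions(precision=4,suppress=True)
w,cw=load('wrist26');s,cs=load('scene26');d,cd=load('side26')
W=lambda a,b,z:pl(cw,a/1.5606,b/1.5606,z)[:2]
S=lambda a,b,z:pl(cs,130+a/5.5,110+b/5.5,z)[:2]
D=lambda a,b,z:pl(cd,150+a/4.8,210+b/4.8,z)[:2]
a,b=W(277,190,.014),W(527,166,.014);print('w front edge',a,b,np.linalg.norm(b-a),np.degrees(np.arctan2(*(b-a)[::-1])))
a,b,e=S(242,492,.014),S(620,362,.014),S(135,325,.014);print('sc',a,b,e,np.linalg.norm(b-a),np.linalg.norm(e-a),np.degrees(np.arctan2(*(b-a)[::-1])),(b+e)/2)
a,b,e=D(655,375,.014),D(80,412,.014),D(480,624,.014);print('side',a,b,(a+b)/2)
print(np.linalg.inv(cs[3])[:3,3],np.linalg.inv(cd[3])[:3,3])
```

```text
w front edge [0.3665 0.2405] [0.6111 0.2203] 0.24539466302408908 -4.735029850252422
sc [0.3651 0.2381] [0.6081 0.2148] [0.3779 0.4204] 0.2441003040998552 0.18273025069142548 -5.481681849244477 [0.493  0.3176]
side [0.359  0.2454] [0.6169 0.4076] [0.488  0.3265]
[ 0.0949 -0.583   0.7627] [0.0982 0.9554 0.9512]
```

```bash
cat >> h.py <<'E'
SO=np.array([.495,.3235,0]);SY=np.radians(-5)
SR=Rn.from_euler('z',SY).as_matrix()
def W2S(p): return (np.asarray(p)-SO)@SR
def S2W(p): return np.asarray(p)@SR.T+SO
def onY(c,u,v,y=-.046):
    o,d=ray(c,u,v);o=W2S(o);d=d@SR
    return o+d*(y-o[1])/d[1]
def ang(c,u,v,x0,y=-.046):
    p=onY(c,u,v,y);dx,dz=p[0]-x0,p[2]-.08
    return np.round(p*1000,1),'r',round(np.hypot(dx,dz)*1000,1),'ang',round(np.degrees(np.arctan2(dx,dz)),1)
E
python3 - <<'E'
from h import *
w,cw=load('wrist26');s,cs=load('scene26');d,cd=load('side26')
Wp=lambda a,b:(a/1.5606,b/1.5606)
Sp=lambda a,b:(130+a/5.5,110+b/5.5)
Dp=lambda a,b:(150+a/4.8,210+b/4.8)
for n,c,p,x in [('F sc L',cs,Sp(183,362),-.075),('F sc R',cs,Sp(355,300),-.075),('R sc L',cs,Sp(432,250),.075),('R sc R',cs,Sp(583,262),.075),('R sc U',cs,Sp(535,175),.075),
 ('F w L',cw,Wp(243,140),-.075),('F w R',cw,Wp(367,126),-.075),('R w L',cw,Wp(428,118),.075),('R w R',cw,Wp(540,110),.075),('R w x',cw,Wp(525,103),.075),
 ('F sd L',cd,Dp(628,352),-.075),('F sd R',cd,Dp(450,265),-.075),('R sd ',cd,Dp(263,118),.075),('R sd2',cd,Dp(372,200),.075)]:
    print(n,ang(c,*p,x))
E
```

```text
F sc L (array([-128.7,  -46. ,   76.5]), 'r', np.float64(53.9), 'ang', np.float64(-93.8))
F sc R (array([-23.9, -46. ,  81.4]), 'r', np.float64(51.2), 'ang', np.float64(88.5))
R sc L (array([ 26.8, -46. ,  99.2]), 'r', np.float64(51.9), 'ang', np.float64(-68.2))
R sc R (array([125.4, -46. ,  55.9]), 'r', np.float64(55.9), 'ang', np.float64(115.5))
R sc U (array([ 96. , -46. , 129.1]), 'r', np.float64(53.4), 'ang', np.float64(23.1))
F w L (array([-139.1,  -46. ,   35. ]), 'r', np.float64(78.4), 'ang', np.float64(-125.1))
F w R (array([-23.2, -46. ,  63.2]), 'r', np.float64(54.5), 'ang', np.float64(107.9))
R w L (array([ 27.4, -46. ,  87.3]), 'r', np.float64(48.2), 'ang', np.float64(-81.3))
R w R (array([124.3, -46. ,  59.6]), 'r', np.float64(53.4), 'ang', np.float64(112.5))
R w x (array([ 91.4, -46. , 138.1]), 'r', np.float64(60.4), 'ang', np.float64(15.7))
F sd L (array([-133.2,  -46. ,   81.1]), 'r', np.float64(58.2), 'ang', np.float64(-88.9))
F sd R (array([-26.5, -46. ,  81. ]), 'r', np.float64(48.5), 'ang', np.float64(88.8))
R sd  (array([ 91.8, -46. , 125.1]), 'r', np.float64(48.2), 'ang', np.float64(20.4))
R sd2 (array([ 22.2, -46. , 102.1]), 'r', np.float64(57.2), 'ang', np.float64(-67.3))
```

Run:
```python
from h import *
s,c=load('scene26');crop(s,'c26z.png',150,135,230,200,9)
s,c=load('side26');crop(s,'s26z.png',220,255,290,325,8)
```

```text
(no output)
```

View pics/c26z.png

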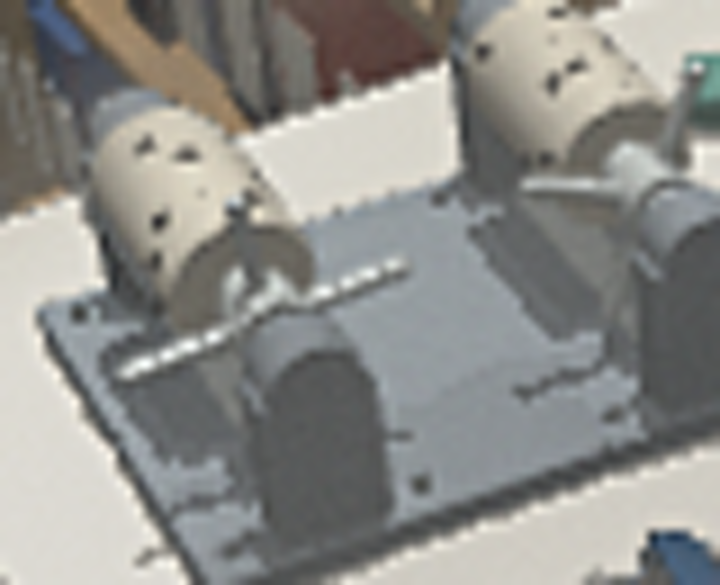

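View pics/s26z.png

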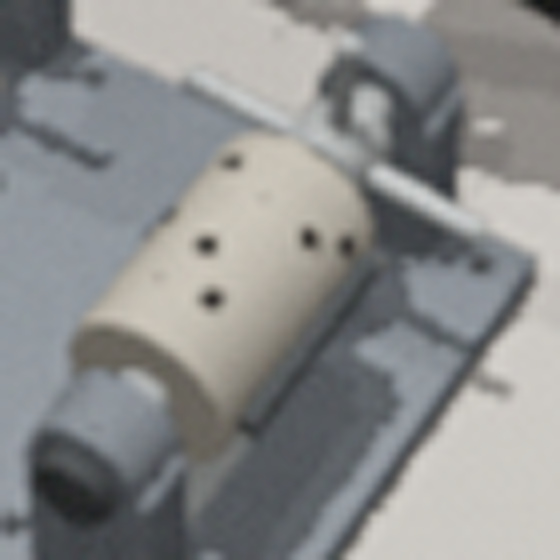

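{"fn": "arm_command", "kwargs": {
  "plan": [4.5, 0, 0, 0, 0, 0, 1, 4.5, 0, 0, 0, 0, 0, 1, 0, 0, 0, 0, 0, -5, 1, 0, 0, 0, 0, 0, 0, 1, 0, 0, 0, 0, 0, 0, 1, 0, 0, 0, 0, 0, 0, 1]
}}

```text
time: 36.8
tool_pos: [0.4906, 0.2587, 0.3167]
ee_rot: [3.141, -0.0, 1.482]
wrist_force: [0.2, 0.8, -0.4]
width: 0.0374
```

Run:
```python
from h import *
take('27');o=robot.get_obs();print(o['tool_pos'],o['ee_rot'],o['width'],o['wrist_force'],o['joint_positions'])
s,c=load('wrist27');crop(s,'w27.png',0,0,512,384,1.56)
```

```text
[0.49065357 0.25894506 0.31667539] [ 3.14121133e+00 -1.44415464e-04  1.48259201e+00] 0.02552017344965218 [ 0.23890527 -0.39064597  0.44027541] [ 3.83434127e-01  1.01422371e-01  1.15256370e+00 -4.69318586e-05
  1.88720128e+00  4.71623855e-01]
```

View pics/w27.png

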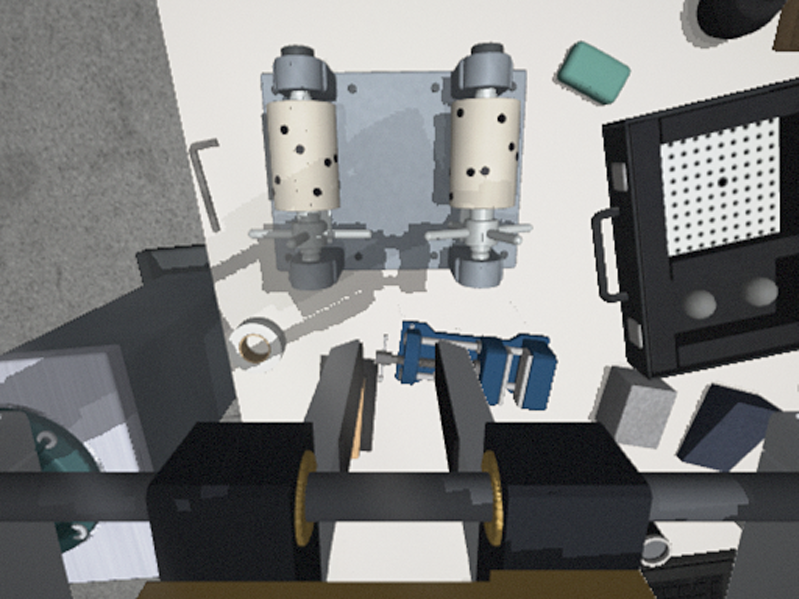

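Run:
```python
from h import *
s,c=load('wrist27');crop(s,'w27c.png',155,20,345,190,4)
```

```text
(no output)
```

View pics/w27c.png

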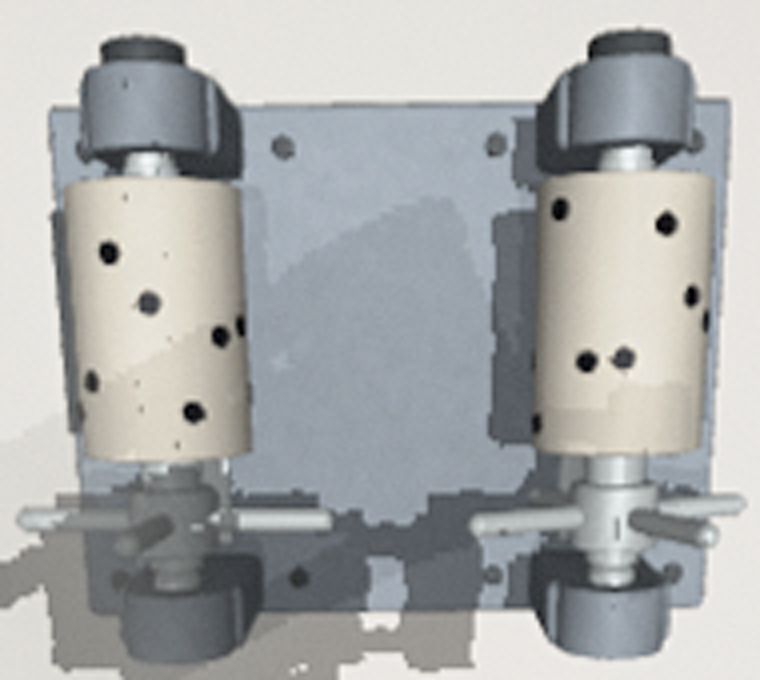

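Run:
```python
from h import *
np.set_printoptions(precision=4,suppress=True)
s,c=load('wrist27')
P=lambda a,b,z:pl(c,155+a/4,20+b/4,z)
p=np.array([P(*q,.014)[:2] for q in [(50,106),(730,100),(703,605),(88,612)]])
print(p,p.mean(0),np.linalg.norm(p-np.roll(p,1,0),axis=1));e=p[1]-p[0]+p[2]-p[3];print(np.degrees(np.arctan2(e[1],e[0])))
# journals/hub centres on axis z .08 (approx hub top visible)
for n,q in [('hubF',(173,522)),('hubR',(615,522)),('drumF near',((85+251)/2,455)),('drumF far',((65+240)/2,182)),('drumR near',((537+700)/2,455)),('drumR far',((538+715)/2,178))]:
    print(n,W2S(P(*q,.095 if 'hub' in n else .085))*1000)
```

```text
[[0.3802 0.4265]
 [0.6248 0.4068]
 [0.6115 0.2208]
 [0.3639 0.2399]] [0.4951 0.3235] [0.1873 0.2454 0.1865 0.2483]
-4.508727802920797
hubF [-71.5816 -45.7391  95.    ]
hubR [ 73.2869 -45.9394  95.    ]
drumF near [-73.9508 -25.0171  85.    ]
drumF far [-74.1844  59.1376  85.    ]
drumR near [ 75.1812 -25.2183  85.    ]
drumR far [73.5264 60.1181 85.    ]
```

{"fn": "arm_command", "kwargs": {
  "plan": [0.9, -5.4, 4, 0, 0, 0, 1, 1, -5.4, 4, 0, 0, 0, 1, 0, 0, 4, 0, 0, 0, 1, 0, 0, 4, 0, 0, 0, 1, 0, 0, 4, 0, 0, 0, 1, 0, 0, 0.4, 0, 0, 0, 1, 0, 0, 0, 0, 0, 0, 1]
}}

```text
time: 37.83
tool_pos: [0.3937, 0.2856, 0.12]
ee_rot: [3.14, -0.001, 1.483]
wrist_force: [1.1, -0.7, -0.3]
width: 0.0003
```

```bash
sed -i 's/SY=np.radians(-5)/SY=np.radians(-4.6)/' h.py
python3 - <<'E'
from h import *
take('28');o=robot.get_obs();print(W2S(o['tool_pos']),o['ee_rot'],o['width'],o['wrist_force'])
s,c=load('wrist28');crop(s,'w28.png',0,0,512,384,1.56)
s,c=load('scene28');crop(s,'c28.png',120,100,280,220,5)
s,c=load('side28');crop(s,'s28.png',150,190,310,340,4.8)
E
```

```text
[-0.09756622 -0.04546694  0.12094229] [ 3.13886379e+00 -2.03346785e-03  1.48336983e+00] 0.0003801193718176566 [-1.43008139  0.38091475 -0.15903149]
```

View pics/w28.png

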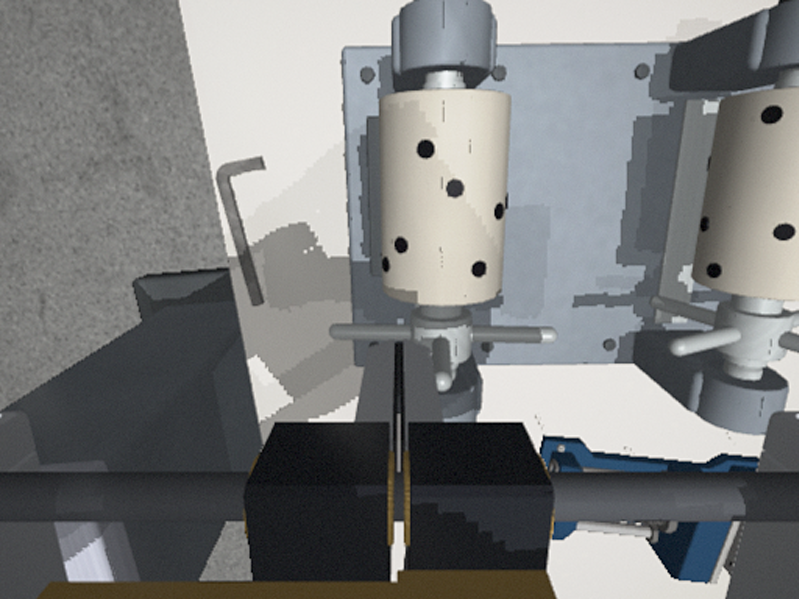

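View pics/c28.png

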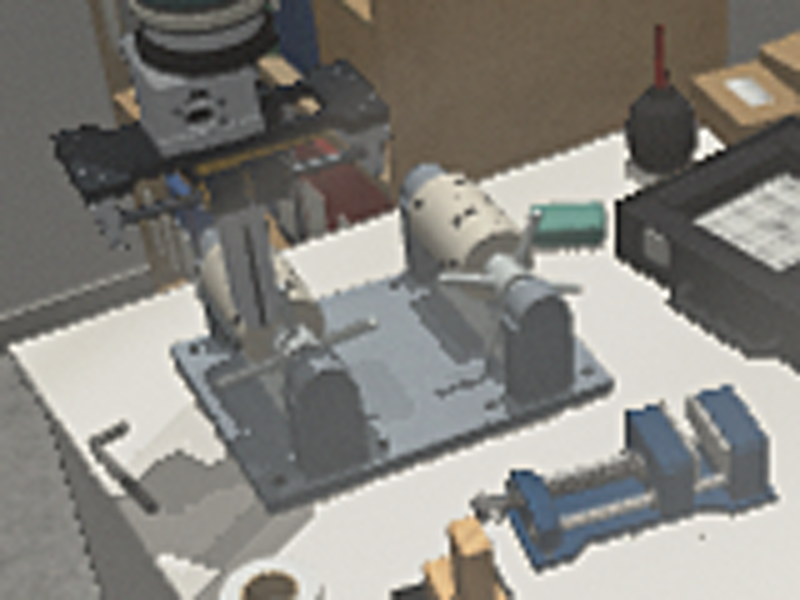

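View pics/s28.png

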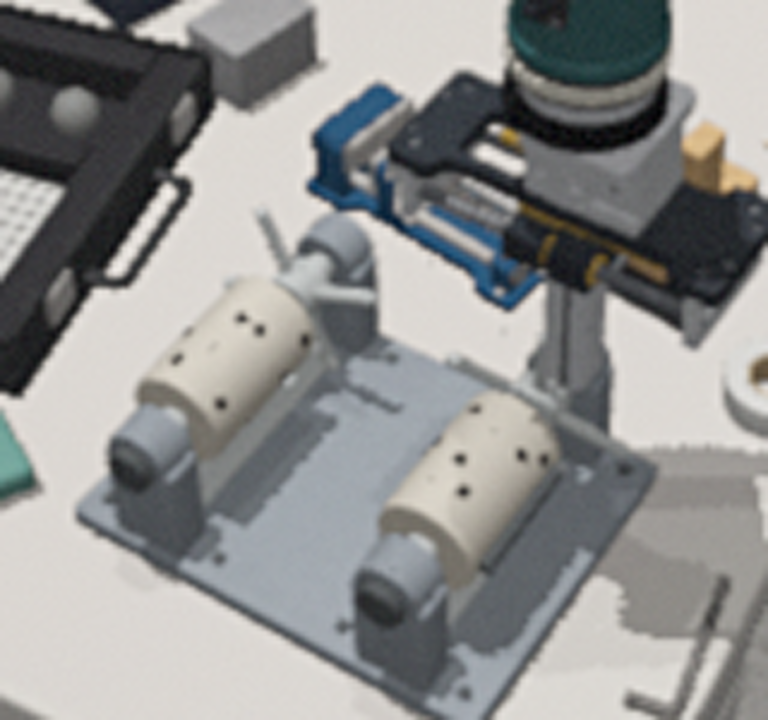

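{"fn": "arm_command", "kwargs": {
  "plan": [0, 0, 0.6, 0, 0, 0, 1, 0, 0.6, 0, 0, 0, 0, 1, 0, 0.6, 0, 0, 0, 0, 1, 0, 0.6, 0, 0, 0, 0, 1, 0, 0.6, 0, 0, 0, 0, 1, 0, 0.6, 0, 0, 0, 0, 1, 0, 0.4, 0, 0, 0, 0, 1, 0, 0, 0, 0, 0, 0, 1]
}}

```text
time: 38.98
tool_pos: [0.4279, 0.2823, 0.113]
ee_rot: [3.14, -0.0, 1.483]
wrist_force: [-0.4, -0.4, -0.1]
width: 0.0008
```

Run:
```python
from h import *
take('29');o=robot.get_obs();print(W2S(o['tool_pos']),o['ee_rot'],o['width'],o['wrist_force'])
s,c=load('wrist29');crop(s,'w29.png',0,0,512,384,1.56)
s,c=load('side29');crop(s,'s29.png',150,190,310,340,4.8)
```

```text
[-0.0640144  -0.04632608  0.11310289] [ 3.14019948e+00 -2.92279395e-04  1.48342940e+00] 0.0006728563527530761 [-0.80948586 -0.10502209 -0.65246905]
```

View pics/w29.png

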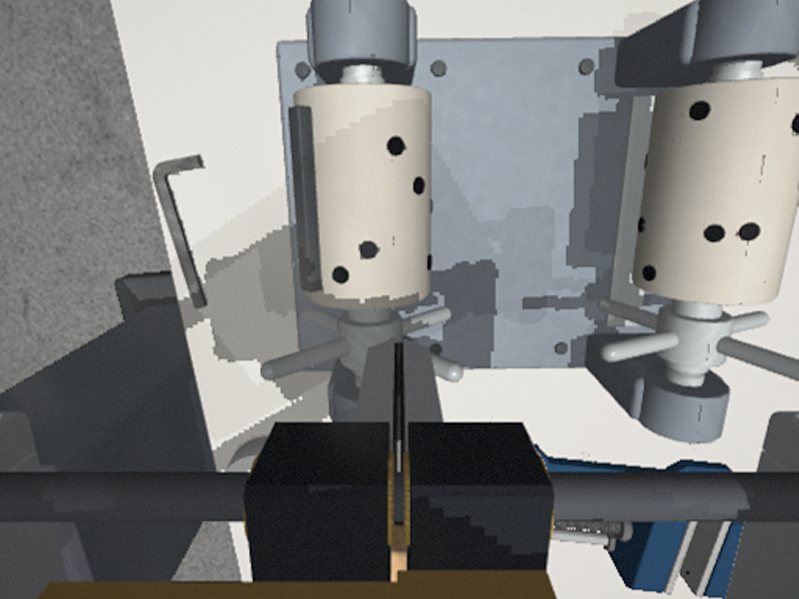

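View pics/s29.png

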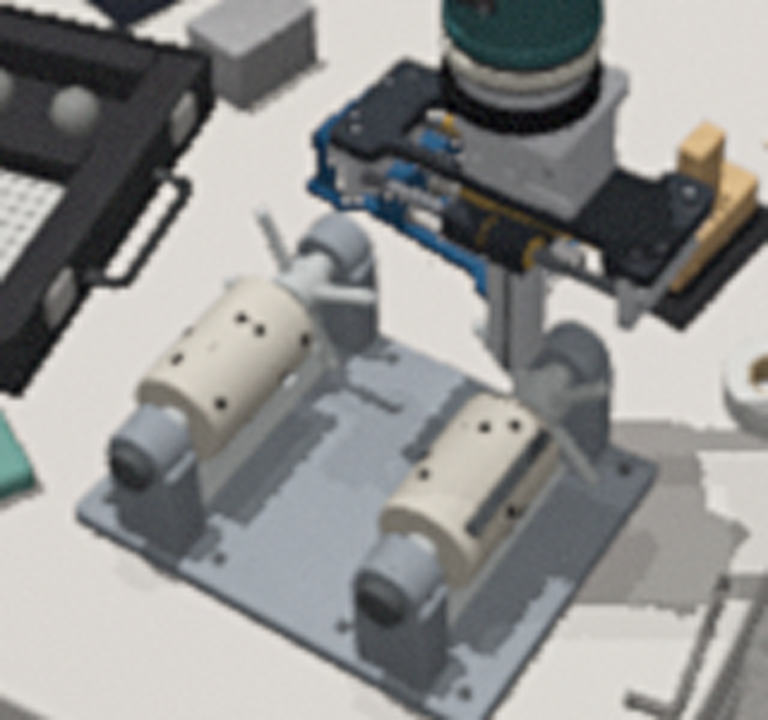

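{"fn": "arm_command", "kwargs": {
  "plan": [0, -0.3, -2, 0, 0, 0, 1, 0, 0, -2.5, 0, 0, 0, 1, 0, -3.5, 0, 0, 0, 0, 1, 0, -3.5, 0, 0, 0, 0, 1, 0, 0, 0, 0, 0, 0, 1, 0, 0, 2.5, 0, 0, 0, 1, 0, 0, 2, 0, 0, 0, 1, 0, 0, 0, 0, 0, 0, 1]
}}

```text
time: 40.12
tool_pos: [0.3541, 0.288, 0.1112]
ee_rot: [-3.139, 0.002, 1.483]
wrist_force: [-0.1, -0.2, 0.0]
width: 0.0001
```

{"fn": "arm_command", "kwargs": {
  "plan": [0, 0.8, 0, 0, 0, 0, 1, 0, 0.8, 0, 0, 0, 0, 1, 0, 0.8, 0, 0, 0, 0, 1, 0, 0.8, 0, 0, 0, 0, 1, 0, 0.6, 0, 0, 0, 0, 1, 0, 0.4, 0, 0, 0, 0, 1, 0, 0, 0, 0, 0, 0, 1]
}}

```text
time: 41.0
tool_pos: [0.397, 0.2849, 0.1127]
ee_rot: [3.141, 0.0, 1.483]
wrist_force: [0.2, -0.6, -0.5]
width: 0.0003
```

Run:
```python
from h import *
take('30');o=robot.get_obs();print(W2S(o['tool_pos']),o['ee_rot'],o['width'],o['wrist_force'])
s,c=load('wrist30');crop(s,'w30.png',0,0,512,384,1.56)
s,c=load('side30');crop(s,'s30.png',150,190,310,340,4.8)
```

```text
[-0.09542481 -0.04653186  0.11192839] [-3.14060311e+00  1.00598913e-03  1.48302118e+00] 0.0006691779289939572 [-0.23390119 -0.13070911 -0.0646511 ]
```

View pics/w30.png

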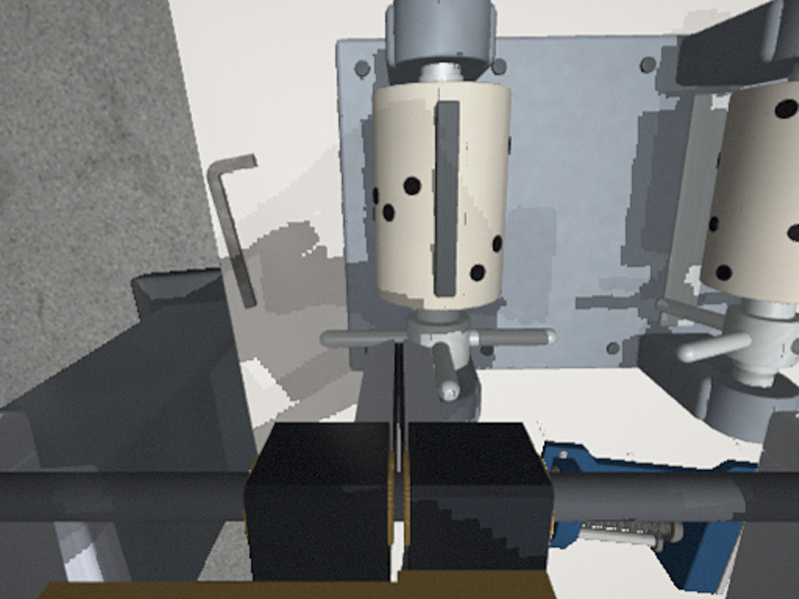

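View pics/s30.png

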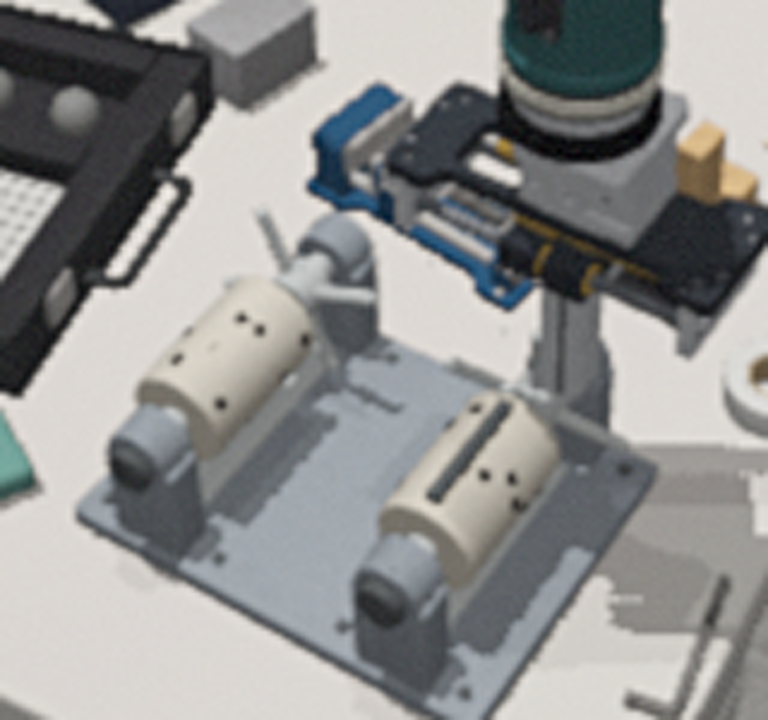

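```bash
cat >> h.py <<'E'
def rib(c,u,v,x0):
    o,d=ray(c,u,v);o=W2S(o);d=d@SR
    # intersect cylinder radius .033 about axis (x0,.08): first hit
    a=d[0]**2+d[2]**2;px,pz=o[0]-x0,o[2]-.08;b=px*d[0]+pz*d[2];cc=px*px+pz*pz-.033**2
    t=(-b-np.sqrt(b*b-a*cc))/a;p=o+d*t
    return np.round(p*1000,1),round(np.degrees(np.arctan2(p[0]-x0,p[2]-.08)),2)
E
python3 - <<'E'
from h import *
s,c=load('wrist30')
for q in [(450,102),(448,160),(447,230),(446,293)]: print('w',rib(c,q[0]/1.5606,q[1]/1.5606,-.075))
# drum silhouettes midline as camera-bias check at same rows
for a,b,r in [(376,512,100),(380,503,300)]: print('mid', (W2S(pl(c,a/1.5606,r/1.5606,.083))+W2S(pl(c,b/1.5606,r/1.5606,.083)))/2)
s,c=load('side30');crop(s,'s30z.png',225,265,275,325,12)
for q in [(508,405),(435,495)]: print('side',rib(c,150+q[0]/4.8,190+q[1]/4.8,-.075))
E
```

```text
w (array([-75.5,  51.5, 113. ]), np.float64(-0.92))
w (array([-75.8,  32.8, 113. ]), np.float64(-1.38))
w (array([-75.6,   8.6, 113. ]), np.float64(-1.1))
w (array([-75.5, -15. , 113. ]), np.float64(-0.89))
mid [-0.07481383  0.05552076  0.083     ]
mid [-0.07433867 -0.02686398  0.083     ]
side (array([-81.6, -13.9, 112.3]), np.float64(-11.47))
side (array([-81.1,  51.4, 112.4]), np.float64(-10.73))
```

View pics/s30z.png

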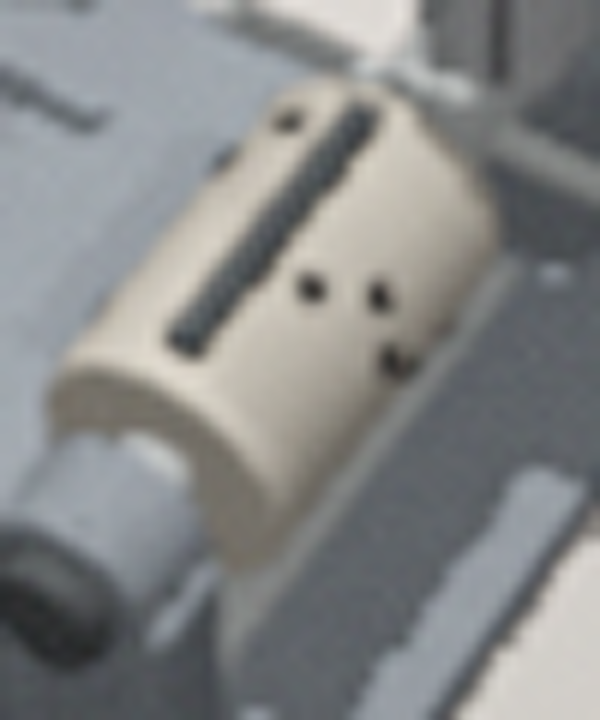

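```bash
cat >> h.py <<'E'
def sd(c,u,v,x0):
    # signed perpendicular offset (mm) of ray from axis in stand xz-plane, + toward +x side; view angle
    o,d=ray(c,u,v);o=W2S(o);d=d@SR
    n=np.array([-d[2],d[0]])/np.hypot(d[0],d[2])
    w=np.array([x0-o[0],.08-o[2]]);s=-(w@n)
    if n[0]<0: s=-s;
    return round(s*1000,1),'viewang',round(np.degrees(np.arctan2(-d[0],-d[2])),1)
E
python3 - <<'E'
from h import *
s,c=load('side30')
for n,q in [('L',(200,185)),('L2',(100,315)),('R',(450,330)),('R2',(380,420)),('ribA',(352,110)),('ribA2',(382,122)),('ribB',(168,335)),('ribB2',(205,355))]: print(n,sd(c,225+q[0]/12,265+q[1]/12,-.075))
s,c=load('wrist30')
for n,q in [('L',(376,110)),('R',(512,110)),('L',(380,290)),('R',(503,290)),('rib',(440,110)),('rib',(461,110)),('rib',(435,290)),('rib',(457,290))]: print(n,sd(c,q[0]/1.5606,q[1]/1.5606,-.075))
E
```

```text
L (np.float64(24.3), 'viewang', np.float64(-24.5))
L2 (np.float64(23.3), 'viewang', np.float64(-24.5))
R (np.float64(-32.5), 'viewang', np.float64(-21.1))
R2 (np.float64(-32.1), 'viewang', np.float64(-21.1))
ribA (np.float64(10.0), 'viewang', np.float64(-23.7))
ribA2 (np.float64(3.8), 'viewang', np.float64(-23.3))
ribB (np.float64(10.6), 'viewang', np.float64(-23.7))
ribB2 (np.float64(2.5), 'viewang', np.float64(-23.2))
L (np.float64(-26.8), 'viewang', np.float64(2.5))
R (np.float64(27.2), 'viewang', np.float64(-12.8))
L (np.float64(-26.6), 'viewang', np.float64(2.5))
R (np.float64(27.6), 'viewang', np.float64(-12.9))
rib (np.float64(-1.1), 'viewang', np.float64(-4.8))
rib (np.float64(7.3), 'viewang', np.float64(-7.2))
rib (np.float64(-2.0), 'viewang', np.float64(-4.5))
rib (np.float64(7.7), 'viewang', np.float64(-7.3))
```

{"fn": "arm_command", "kwargs": {
  "plan": [0, 0.1, 0, 0, 0, 0, 1, 0, 0, 0, 0, 0, 0, 1, 0, 0, 0, 0, 0, 0, 1]
}}

```text
time: 41.52
tool_pos: [0.3971, 0.285, 0.1127]
ee_rot: [-3.142, 0.0, 1.484]
wrist_force: [-0.2, 0.5, -0.2]
width: 0.0006
```

Run:
```python
from h import *
take('31');o=robot.get_obs();print(W2S(o['tool_pos']),o['wrist_force'])
s,c=load('wrist31');crop(s,'w31z.png',225,40,345,210,4)
```

```text
[-0.09452593 -0.04615702  0.11284316] [-0.78658623 -1.24394888 -0.73357186]
```

View pics/w31z.png

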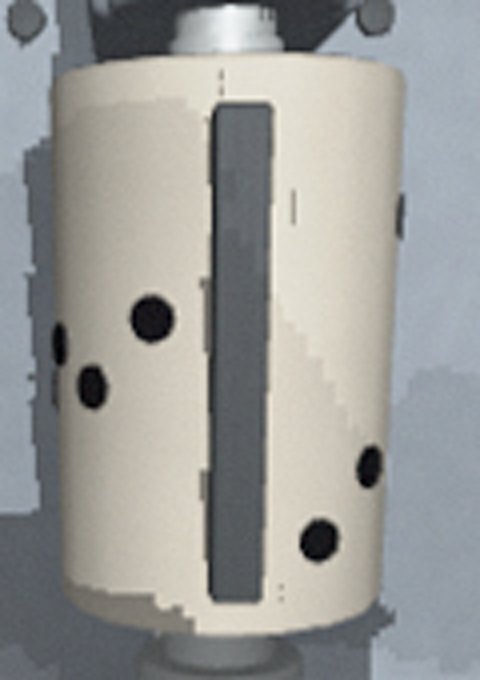

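```bash
cat >> h.py <<'E'
def ribfit(c,L,R,a,b,x0):
    """L,R drum silhouettes; a,b rib TOP-face edges (pixels at one row). bias-corrected angle of top-face centre"""
    f=lambda p:sd(c,*p,x0)
    bias=(f(L)[0]+f(R)[0])/2
    out=[]
    for p in (a,b):
        s,_,v=f(p);out.append(v+np.degrees(np.arcsin((s-bias)/33.2)))
    return 'bias',round(bias,2),'edges',np.round(out,1),'theta',round(np.mean(out),2)
E
python3 - <<'E'
from h import *
s,c=load('wrist31')
q=lambda x,y:(225+x/4,40+y/4)
for y,L,R,a,b in [(200,54,401,212,273),(350,58,393,211,270),(500,63,384,210,266)]:
    print(ribfit(c,q(L,y),q(R,y),q(a,y),q(b,y),-.075))
E
```

```text
('bias', np.float64(-0.5), 'edges', array([-8. ,  6.3]), 'theta', np.float64(-0.83))
('bias', np.float64(-0.45), 'edges', array([-7.7,  6.3]), 'theta', np.float64(-0.71))
('bias', np.float64(-0.3), 'edges', array([-7.8,  6.1]), 'theta', np.float64(-0.85))
```

{"fn": "arm_command", "kwargs": {
  "plan": [0, -0.5, 0, 0, 0, 0, 1, 0, 0, -2.5, 0, 0, 0, 1, 0, 0, -2, 0, 0, 0, 1, 0, 5, 0, 0, 0, 0, 1, 0.1, 5, 0, 0, 0, 0, 1, 0, 4.8, 0, 0, 0, 0, 1, 0, 0, 0, 0, 0, 0, 1, 0, 0, 0, 0, 0, 0, 1]
}}

```text
time: 42.68
tool_pos: [0.5387, 0.2737, 0.1575]
ee_rot: [-3.14, 0.0, 1.484]
wrist_force: [-0.4, 0.9, -0.2]
width: 0.0002
```

Run:
```python
from h import *
take('32');o=robot.get_obs();print(W2S(o['tool_pos']),o['wrist_force'],o['ee_rot'])
s,c=load('wrist32');crop(s,'w32.png',0,0,512,384,1.56)
s,c=load('side32');crop(s,'s32.png',150,190,310,340,4.8)
```

```text
[ 0.04725852 -0.04578469  0.15841884] [0.31495471 0.03795962 0.52939612] [ 3.14121775e+00 -3.90770673e-04  1.48471055e+00]
```

View pics/w32.png

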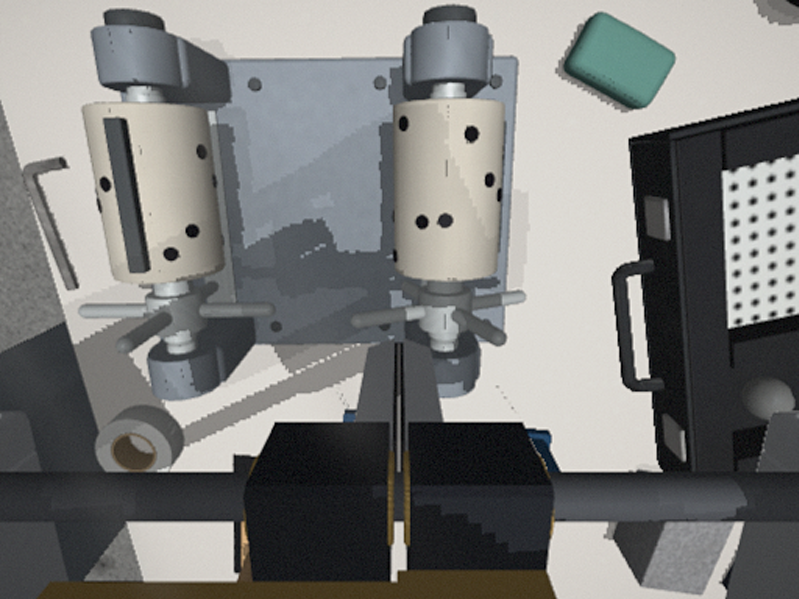

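View pics/s32.png

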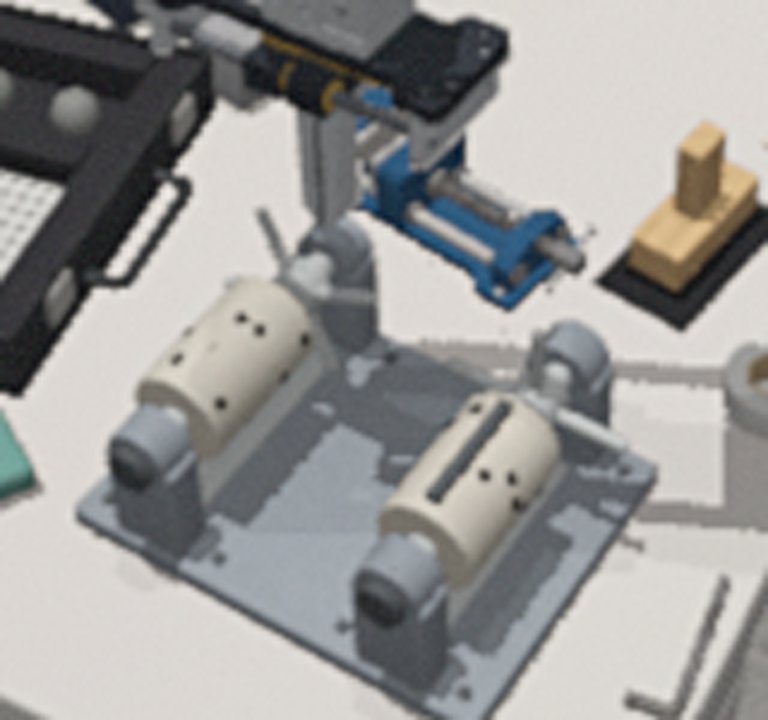

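{"fn": "arm_command", "kwargs": {
  "plan": [0, 0, 2.5, 0, 0, 0, 1, 0, 0, 2, 0, 0, 0, 1, 0, 0.7, 0, 0, 0, 0, 1, 0, 0.7, 0, 0, 0, 0, 1, 0, 0.7, 0, 0, 0, 0, 1, 0, 0.7, 0, 0, 0, 0, 1, 0, 0.7, 0, 0, 0, 0, 1, 0, 0.2, 0, 0, 0, 0, 1]
}}

```text
time: 43.82
tool_pos: [0.5769, 0.2703, 0.1127]
ee_rot: [-3.141, 0.0, 1.483]
wrist_force: [-2.1, 0.3, -0.3]
width: 0.0005
```

Run:
```python
from h import *
take('33');o=robot.get_obs();print(W2S(o['tool_pos']),o['wrist_force'],o['ee_rot'])
s,c=load('wrist33');crop(s,'w33.png',0,0,512,384,1.56)
```

```text
[ 0.08598155 -0.04649915  0.11287199] [ 0.6579852  -0.24879184 -0.3278165 ] [3.14061004e+00 1.00409900e-05 1.48333173e+00]
```

View pics/w33.png

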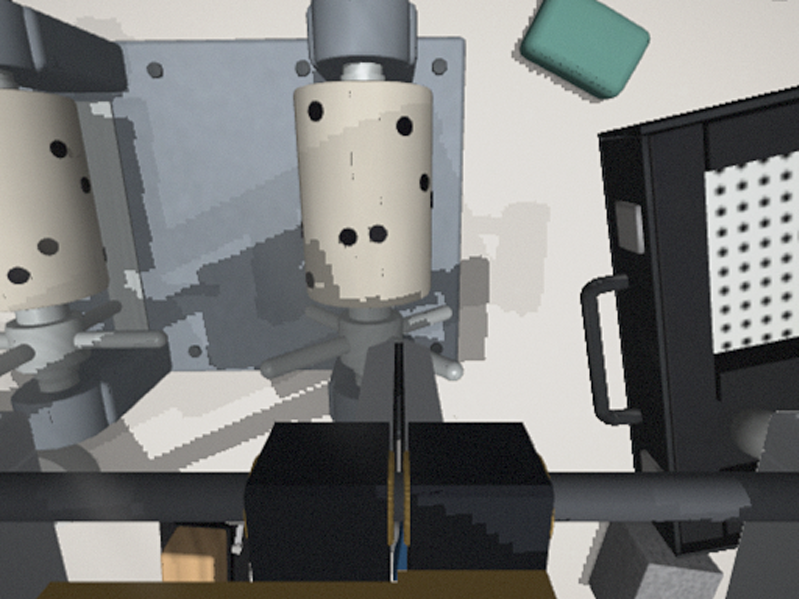

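{"fn": "arm_command", "kwargs": {
  "plan": [0, -0.3, -2, 0, 0, 0, 1, 0, 0, -2.5, 0, 0, 0, 1, 0, -3.5, 0, 0, 0, 0, 1, 0, -3.5, 0, 0, 0, 0, 1, 0, 0, 0, 0, 0, 0, 1, 0, 0, 2.5, 0, 0, 0, 1, 0, 0, 2, 0, 0, 0, 1, 0, 0, 0, 0, 0, 0, 1]
}}

```text
time: 44.98
tool_pos: [0.5037, 0.2762, 0.1119]
ee_rot: [-3.14, 0.001, 1.483]
wrist_force: [0.5, -1.1, 0.1]
width: 0.0
```

{"fn": "arm_command", "kwargs": {
  "plan": [0, 0.9, 0, 0, 0, 0, 1, 0, 0.9, 0, 0, 0, 0, 1, 0, 0.9, 0, 0, 0, 0, 1, 0, 0.9, 0, 0, 0, 0, 1, 0, 0.9, 0, 0, 0, 0, 1, 0, 0.9, 0, 0, 0, 0, 1, 0, 0.9, 0, 0, 0, 0, 1, 0, 0.9, 0, 0, 0, 0, 1]
}}

```text
time: 45.98
tool_pos: [0.5755, 0.27, 0.1114]
ee_rot: [-3.139, 0.001, 1.483]
wrist_force: [-2.5, 0.4, 0.7]
width: 0.0002
```

Run:
```python
from h import *
take('34');o=robot.get_obs();print(W2S(o['tool_pos']),o['wrist_force'],o['ee_rot'])
s,c=load('wrist34');crop(s,'w34.png',0,0,512,384,1.56)
```

```text
[ 0.08544401 -0.0468549   0.11211477] [-0.43934824 -0.01209531  0.38667889] [3.14119840e+00 6.99837293e-04 1.48277154e+00]
```

View pics/w34.png

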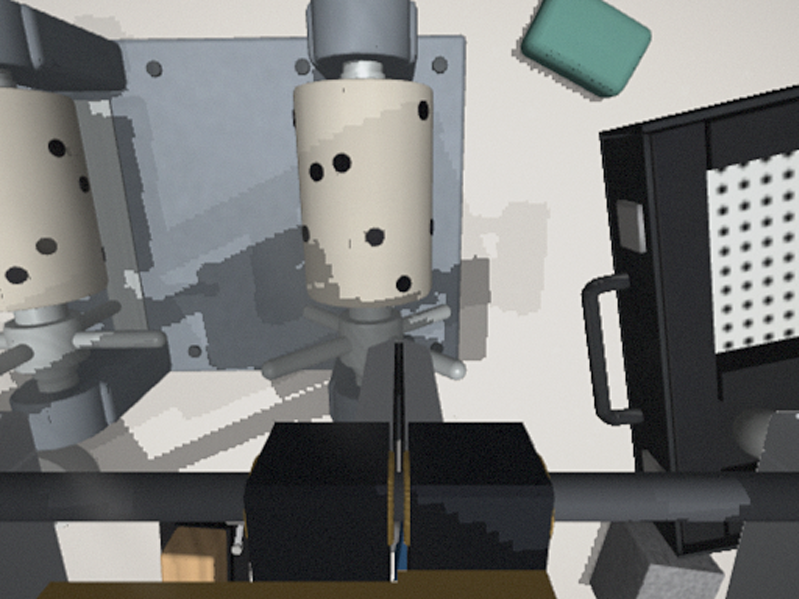

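View pics/side34.png

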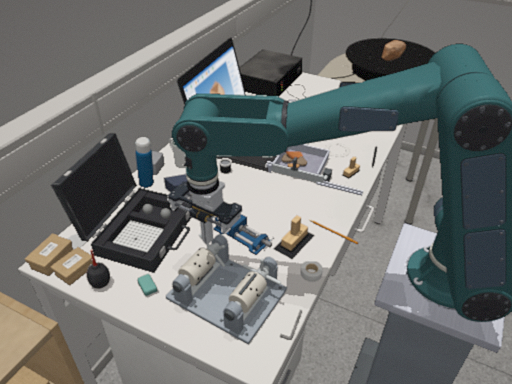

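{"fn": "arm_command", "kwargs": {
  "plan": [0, -0.3, -2, 0, 0, 0, 1, 0, 0, -2.5, 0, 0, 0, 1, 0, -3.5, 0, 0, 0, 0, 1, 0, -3.5, 0, 0, 0, 0, 1, 0, 0, 0, 0, 0, 0, 1, 0, 0, 2.5, 0, 0, 0, 1, 0, 0, 2, 0, 0, 0, 1, 0, 0, 0, 0, 0, 0, 1]
}}

```text
time: 47.12
tool_pos: [0.5026, 0.2763, 0.1119]
ee_rot: [-3.14, 0.001, 1.483]
wrist_force: [-0.5, 0.2, -1.1]
width: 0.0002
```

{"fn": "arm_command", "kwargs": {
  "plan": [0, 0.9, 0, 0, 0, 0, 1, 0, 0.9, 0, 0, 0, 0, 1, 0, 0.9, 0, 0, 0, 0, 1, 0, 0.9, 0, 0, 0, 0, 1, 0, 0.9, 0, 0, 0, 0, 1, 0, 0.9, 0, 0, 0, 0, 1, 0, 0.9, 0, 0, 0, 0, 1, 0, 0.9, 0, 0, 0, 0, 1]
}}

```text
time: 48.12
tool_pos: [0.5745, 0.2701, 0.1113]
ee_rot: [-3.139, 0.001, 1.483]
wrist_force: [-2.0, 0.7, -0.6]
width: 0.0004
```

Run:
```python
from h import *
take('35');o=robot.get_obs();print(W2S(o['tool_pos']),o['wrist_force'],o['ee_rot'])
s,c=load('wrist35');crop(s,'w35.png',0,0,512,384,1.56)
```

```text
[ 0.08437074 -0.0468573   0.11194622] [ 0.85641153  0.27837915 -0.20357962] [3.14150612e+00 8.17326732e-04 1.48276719e+00]
```

View pics/w35.png

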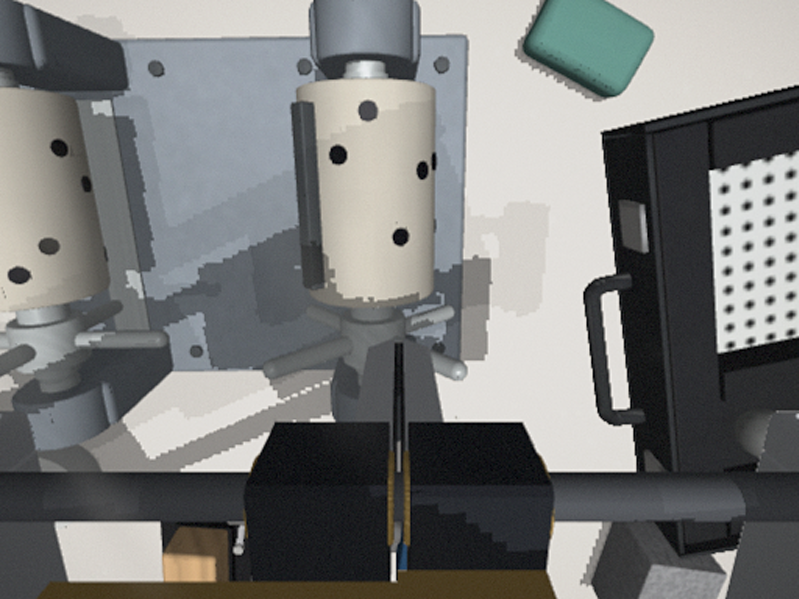

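{"fn": "arm_command", "kwargs": {
  "plan": [0, -0.3, -2, 0, 0, 0, 1, 0, 0, -2.5, 0, 0, 0, 1, 0, -3.5, 0, 0, 0, 0, 1, 0, -3.5, 0, 0, 0, 0, 1, 0, 0, 0, 0, 0, 0, 1, 0, 0, 2.5, 0, 0, 0, 1, 0, 0, 2, 0, 0, 0, 1, 0, 0, 0, 0, 0, 0, 1]
}}

```text
time: 49.28
tool_pos: [0.5017, 0.2764, 0.1119]
ee_rot: [-3.14, 0.001, 1.483]
wrist_force: [0.4, 0.1, -0.2]
width: 0.0005
```

{"fn": "arm_command", "kwargs": {
  "plan": [0, 0.8, 0, 0, 0, 0, 1, 0, 0.8, 0, 0, 0, 0, 1, 0, 0.8, 0, 0, 0, 0, 1, 0, 0.8, 0, 0, 0, 0, 1, 0, 0.6, 0, 0, 0, 0, 1, 0, 0.4, 0, 0, 0, 0, 1, 0, 0, 0, 0, 0, 0, 1, 0, 0, 0, 0, 0, 0, 1]
}}

```text
time: 50.28
tool_pos: [0.5437, 0.2729, 0.1117]
ee_rot: [-3.14, 0.001, 1.483]
wrist_force: [-0.9, -0.1, 0.5]
width: 0.0008
```

Run:
```python
from h import *
take('36');o=robot.get_obs();print(W2S(o['tool_pos']),o['wrist_force'],o['ee_rot'])
s,c=load('wrist36');crop(s,'w36.png',0,0,512,384,1.56);crop(s,'w36z.png',225,40,345,210,4)
```

```text
[ 0.05240121 -0.0464048   0.11212255] [ 0.03313138 -0.4690619  -0.76097081] [-3.14080307e+00  5.96262262e-04  1.48334857e+00]
```

View pics/w36z.png

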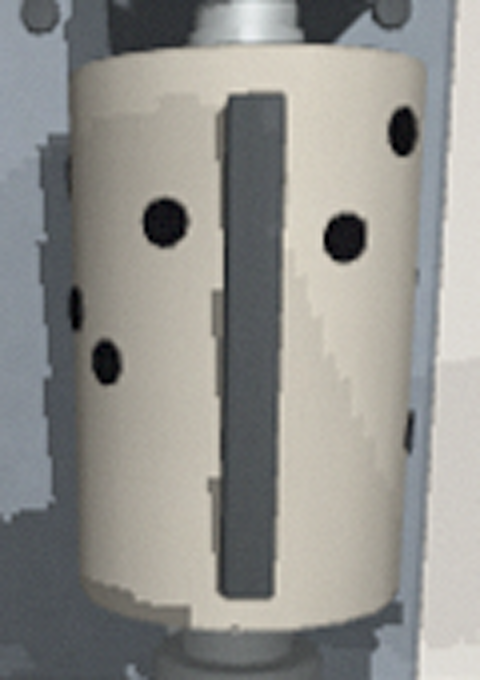

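Run:
```python
from h import *
s,c=load('wrist36')
q=lambda x,y:(225+x/4,40+y/4)
for y,L,R,a,b in [(200,74,421,228,285),(350,78,412,226,281),(500,83,402,223,276)]:
    print(ribfit(c,q(L,y),q(R,y),q(a,y),q(b,y),.075))
```

```text
('bias', np.float64(-0.5), 'edges', array([-9.5,  3.5]), 'theta', np.float64(-2.96))
('bias', np.float64(-0.4), 'edges', array([-9.7,  3.5]), 'theta', np.float64(-3.1))
('bias', np.float64(-0.3), 'edges', array([-9.8,  3.2]), 'theta', np.float64(-3.31))
```

{"fn": "arm_command", "kwargs": {
  "plan": [0, 0.3, 0, 0, 0, 0, 1, 0, 0, 0, 0, 0, 0, 1, 0, 0, 0, 0, 0, 0, 1]
}}

```text
time: 50.8
tool_pos: [0.5466, 0.2729, 0.1127]
ee_rot: [-3.142, 0.0, 1.484]
wrist_force: [-1.4, 0.2, -0.1]
width: 0.0005
```

Run:
```python
from h import *
take('37');o=robot.get_obs();print(W2S(o['tool_pos']),o['wrist_force'])
s,c=load('wrist37');crop(s,'w37z.png',225,40,345,210,4)
```

```text
[ 0.05548409 -0.04621543  0.11283703] [-0.88425169 -0.97063644 -0.11778857]
```

View pics/w37z.png

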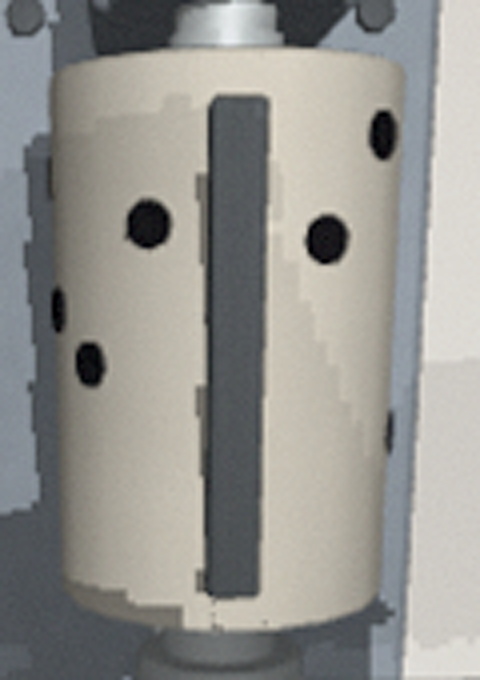

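Run:
```python
from h import *
s,c=load('wrist37')
q=lambda x,y:(225+x/4,40+y/4)
for y,L,R,a,b in [(200,54,401,210,269),(350,58,393,209,266),(500,63,384,206,262)]:
    print(ribfit(c,q(L,y),q(R,y),q(a,y),q(b,y),.075))
```

```text
('bias', np.float64(-0.5), 'edges', array([-8.4,  5.5]), 'theta', np.float64(-1.47))
('bias', np.float64(-0.4), 'edges', array([-8.2,  5.4]), 'theta', np.float64(-1.44))
('bias', np.float64(-0.3), 'edges', array([-8.8,  5.2]), 'theta', np.float64(-1.78))
```

{"fn": "arm_command", "kwargs": {
  "plan": [0, 0.15, 0, 0, 0, 0, 1, 0, 0, 0, 0, 0, 0, 1, 0, 0, 0, 0, 0, 0, 1, 0, -1, 0, 0, 0, 0, 1, 0, 0, -5, 0, 0, 0, 1, 0, 0, -5, 0, 0, 0, 1, 0, -4, -5, 0, 0, 0, 1, 0, 0, 0, 0, 0, 0, 1]
}}

```text
time: 51.95
tool_pos: [0.4994, 0.2785, 0.2687]
ee_rot: [3.131, -0.006, 1.485]
wrist_force: [0.8, -0.4, 0.7]
width: 0.0006
```

{"fn": "arm_command", "kwargs": {
  "plan": [-1, -1.5, -4, 0, 0, 0, 1, 0, 0, 0, 0, 0, 0, 1, 0, 0, 0, 0, 0, 0, 1]
}}

```text
time: 52.32
tool_pos: [0.4834, 0.2684, 0.2998]
ee_rot: [-3.14, 0.001, 1.483]
wrist_force: [-0.7, -0.3, -0.0]
width: 0.0005
```

Run:
```python
from h import *
take('38');o=robot.get_obs();print(W2S(o['tool_pos']),o['wrist_force'])
s,c=load('wrist38');crop(s,'w38.png',0,0,512,384,1.56);crop(s,'w38z.png',150,20,350,170,4)
s,c=load('scene38');crop(s,'c38.png',230,190,400,370,4)
```

```text
[-0.00727192 -0.05595283  0.29906916] [ 1.62453742  0.09043004 -0.18350731]
```

View pics/w38z.png

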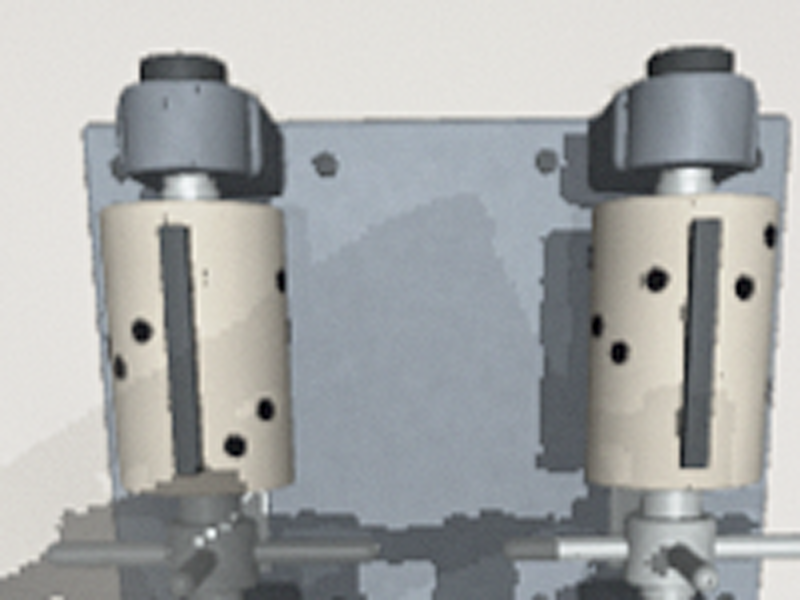

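View pics/c38.png

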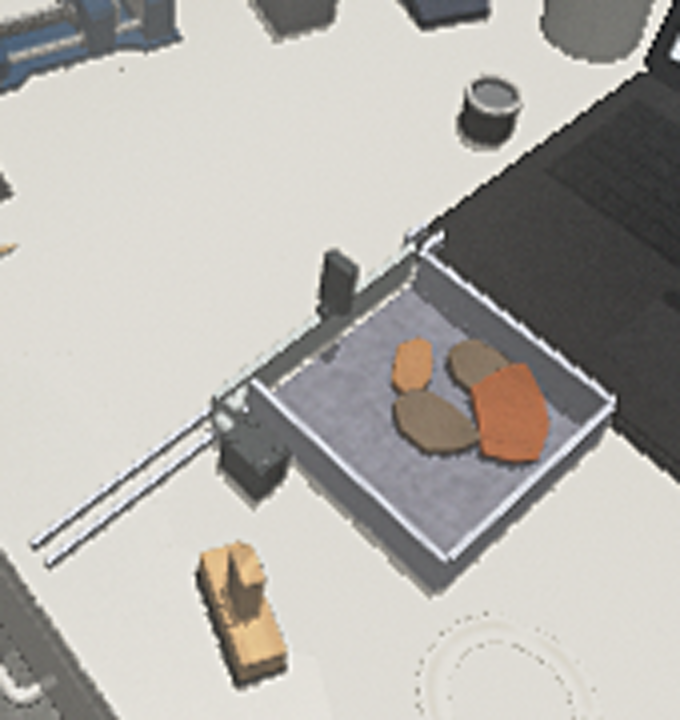

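View pics/side38.png

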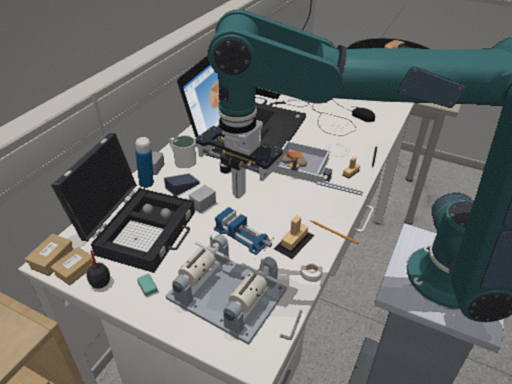

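Run:
```python
from h import *
s,c=load('wrist38')
q=lambda x,y:(150+x/4,20+y/4)
for y,L,R,a,b in [(260,104,289,165,191),(350,109,291,169,195),(440,115,293,173,200)]:
    print('F',ribfit(c,q(L,y),q(R,y),q(a,y),q(b,y),-.075))
for y,L,R,a,b in [(260,592,775,690,719),(350,589,769,687,715),(440,588,764,684,710)]:
    print('R',ribfit(c,q(L,y),q(R,y),q(a,y),q(b,y),.075))
```

```text
F ('bias', np.float64(0.8), 'edges', array([-5.6,  7. ]), 'theta', np.float64(0.74))
F ('bias', np.float64(0.4), 'edges', array([-5.6,  7.2]), 'theta', np.float64(0.79))
F ('bias', np.float64(0.05), 'edges', array([-5.8,  7.7]), 'theta', np.float64(0.92))
R ('bias', np.float64(-0.5), 'edges', array([-7.8,  6.1]), 'theta', np.float64(-0.88))
R ('bias', np.float64(-0.5), 'edges', array([-7.1,  6.8]), 'theta', np.float64(-0.13))
R ('bias', np.float64(-0.05), 'edges', array([-7.1,  6.1]), 'theta', np.float64(-0.51))
```

View pics/scene38.png

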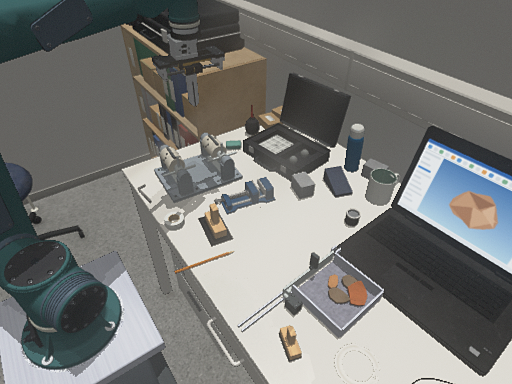

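View pics/w38.png

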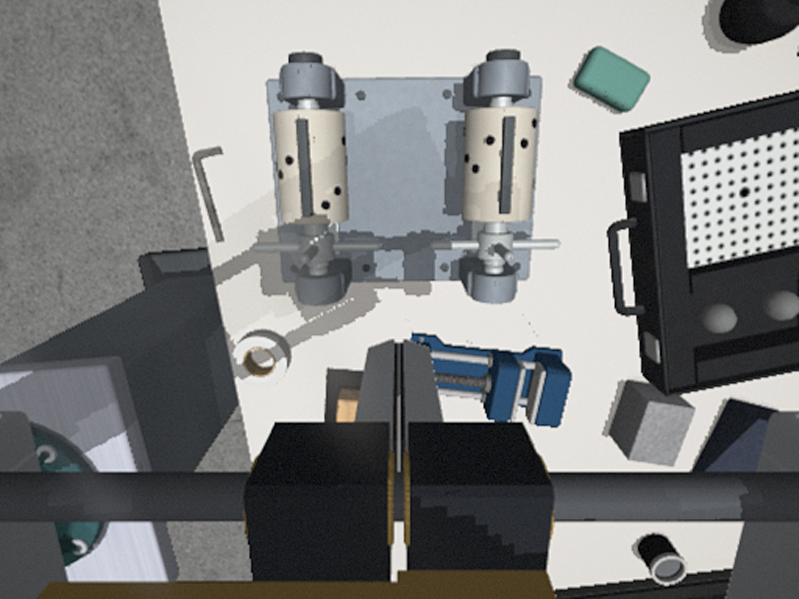

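Run:
```python
from h import *
a=load('wrist18')[0]['pixels'][120:175,235:330,::-1];b=load('wrist21')[0]['pixels'][140:195,230:325,::-1]
cv2.imwrite('pics/latch.png',cv2.resize(np.hstack([a,b]),None,fx=4,fy=4,interpolation=cv2.INTER_CUBIC))
```

```text
(no output)
```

View pics/latch.png

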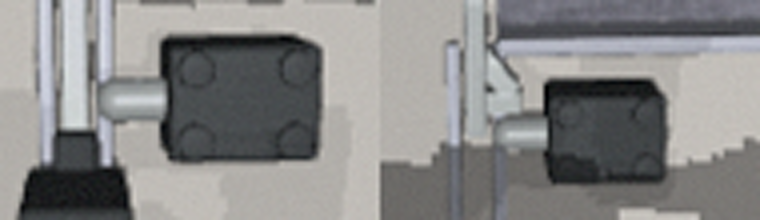

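The plunger is fully out behind the wedge, so the gate is latched. Handing in.

Run:
```python
from bench import close_job
print(close_job())
```

```text
the job is handed in; nothing more can be done
None
```

I finished the job in the order asked and handed it in at about 52 s of robot time.

- **Sherds:** I found four on the desk and swept all of them into the frame with the sweeper. The gripper did not touch any of them, and the last scene picture still shows all four inside.
- **Gate:** I set the sweeper down on the desk, pushed the tab with the closed fingers until the gate hit its stop, then picked the sweeper up again. The wrist picture shows the plunger fully out behind the wedge. The push force on the tab peaked at about 40 N against the stop, more than the 10 N needed and right at the 40 N limit for the arm or gripper body. The fingers were the part in contact.
- **Sweeper:** It is upright on its pad. It measured within about 3 mm of the pad's centre and parallel to it within about 0.5°.
- **Drums:** I turned both by their spokes. From the final overhead picture, the front mark is about +0.8° and the rear about −0.5° from straight up.
- **Disagreement:** During the work the side camera put the front mark near −11° before correction. After removing that camera's offset of about 4 mm it read −2.5°, while the wrist camera read about −1° at the same moment. I trusted the wrist camera.

Nothing else moved in the last pictures, and the gripper was clear of everything at hand-in.

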